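Gauge the drive of a bench centrifuge

ROBOT

A 6-joint arm with a two-finger parallel gripper is mounted at the origin on the work surface. World frame = base frame: x ahead of the robot, y to its left, z up, the work surface at z = 0. Lengths are in m, angles in rad, forces in N, time in s.
With the tool pointing down it reaches from about 0.4 to 0.825 m from the base axis. Payload 7 kg.
Tool frame: the origin (TCP) lies at the very end of the fingers, on their centre line; the grasp point (between the pads) lies 19 mm behind it; z points along the fingers, y is the direction in which the jaws open and shut (so a half turn about z gives the same grasp; the last joint's range is limited). The gripper opens to 88 mm and grips with 3 to 60 N. Pads are 19 mm wide; open, the fingers measure 130 mm over their backs; the gripper's body (78 mm by 193 mm) begins 47 mm behind the grasp point.
Start: joints at [-0.874, 0.359, 0.012, 0, -1.224, -0.288], TCP at [0.268, -0.619, 0.203] pointing down, gripper open.
Joint ranges: [-3.07, 3.07], [-1.43, 2.12], [-1.02, 1.25], [-3.03, 1.67], [-3.05, -0], [-3.03, 3.03]. Speed limits (rad/s): [2.39, 2.39, 3.01, 3.14, 3.14, 3.14].

INTERFACE

Orientations are given as a rotation vector (axis times angle).
In Python, from bench import env gives the robot as it stands.
- The arm moves only by the tool send_rows, never from a script. Its argument "plan" is a list that holds one entry, the list of rows, each a list of 5 numbers: the opening, from 0 (shut) to 1 (fully open), then the shift along the tool's x, y, z in cm, then the turn about the tool's z in degrees. In form: [[[gripper, tx, ty, tz, turn], ...]]. A call has exactly 5 rows; each row is the pose to reach, as a shift and turn from the pose commanded when the call began, along the tool's axes at that moment; what a row does not reach only later rows make up. A row lasts 1/10 s, in which the tool goes at most 50 mm and 8.59 degrees, less where a joint would pass 70% of its speed; a pose out of reach is approached as far as the arm can. A call with a gripper value outside its range is refused whole. The fingers move at their own pace and stop on an object; "force" is the grip in N (left out, the last holds). Time passes only in rows, so rows that repeat a pose let the fingers close, or fill a call up. It gives the time, the measured TCP pose, the force and the opening at its end, in the units of the state.
- env.state(): the state, without advancing time (a new reading comes with each control period).
- env.read_camera(name): name is "side" or "top" or "wrist"; returns (picture, depth): 480x640x3 uint8, red, green, blue; 480x640 float32, m along the optical axis (not along the pixel's ray), 0 where there is no reading.
- env.calibration(name): a dict with "fx", "fy", "cx", "cy" (pixels), "k1" (the pictures are not rectified: a ray, as slopes to the right and down, at radius r is drawn at 1 + k1 r^2 times it, then the intrinsics apply), "camera_from_world" (4x4, takes a point from world to camera coordinates). Camera axes: x right, y down, z forward; pixel columns grow to the right and rows downward; lengths in m; the calibration is good to about 2 mm. A picture is of the moment at which its call begins: read the wrist's pose just before it. calibration takes no time and is no camera call; for the wrist camera it gives the pose at the moment of the call.
- env.close_job(): hands the job in, once; it reports no verdict.
The state is a dict: "clock": time; "joint_pos": joint angles; "joint_vel": joint speeds; "joint_torque": joint torques, N m; "eef_pos": TCP position; "eef_rot": TCP orientation; "wrist_force": force on the tool from outside, world axes, zero at the start; "wrist_torque": the same for the moment, N m; "grip_width": finger opening in m.
Only numpy, scipy, OpenCV 4.12 (cv2) and the standard library are available. Lean on these libraries where they do the work, as an engineer would, in place of code of your own. Each camera call takes 0.05 s, during which the arm holds its last target. There are 200 camera calls.

TASK

Settle the open centrifuge's bearing by leading its rotor by the orange peg through one full turn, either way round, until the peg is back where it started. Then take the gauge rod from its blue rack, slide it gently into the brass guide tube until its collar stops on the tube's mouth, and draw it right out again. Finish while holding the rod still and level in the gripper, its tip over the middle of the round white reading plate and about six centimetres above it; do not put it down, and leave the other things on the bench undisturbed.

Things in the scene. Friction and masses are not known exactly. Their poses are not given: they have to be found in the camera images.
- centrifuge: fixed white housing of a small bench centrifuge without its lid, 220 (x) by 250 (y) by 90 mm high; origin at the centre of its underside, z up. The rotor sits on the -y half of its top, the brass guide tube on the +y half; the tube's mouth looks along its +x (to the robot's right, within about 17 degrees) and upwards
- rotor (a joint): angle of the rotor (rad), a black disc, 144 mm diameter, top 106 mm above the bench, hub nut 28 mm diameter and 6 mm high in its middle; grows counter-clockwise seen from above. No stop within a turn either way; light friction (about 1 N at the peg), stays where it is left. Starts between -1.5 and 1.5; a full turn adds or takes 6.28
- rotor_axis (a point): point on the rotor's vertical axis at the height of the disc's top (106 mm above the bench)
- peg_top (a point): centre of the top of the orange peg, 152 mm above the bench. The peg is an upright round sleeve, 16 mm diameter, 44 mm tall (standing 2 mm over the disc), 45 mm from the rotor's axis, and spins freely about its own axis, so it can be held between fingers that keep their direction while it is led round
- guide_tube: fixed rigid brass tube on the centrifuge, inclined 35 degrees. Origin at the centre of its mouth, 145 mm above the bench; x points out of the mouth along the bore (outwards and 35 degrees up), y level. Bore 13 mm, 76 mm deep, flared to about 20 mm over the last 10 mm at the mouth; 21 mm outside, 29 mm at the mouth
- gauge_rod: loose gauge rod, about 120 g. Origin on its axis at the collar's stop face; x runs from tip to handle. Steel shaft 9 mm diameter, round end, from x = -70 mm to 0; brass collar 31 mm diameter, x = 0 to 8; green rectangular handle x = 8 to 120, 18 mm wide (y), 20 high (z). Collar stopped in the tube: origin and x axis match guide_tube. Starts level in the rack, axis 58 mm above the bench, z up
- rod_tip (a point): the rod's tip, at x = -70 mm of the gauge rod
- rod_handle (a point): point in the middle of the green handle's thickness, at x = +60 mm of the gauge rod: a good place to grip across the 18 mm width; the rack leaves the handle free from x = 10 to 100 mm
- gauge_rack: fixed blue rack, base 210 (x) by 70 (y) by 8 mm, origin under it; two notched posts carry the rod along its x axis (tip to -x), one under the shaft at x = -40 mm, one under the handle at x = +108 mm; the notch cheeks are 65 mm high at most, open upwards: lift the rod straight up
- reading_plate: fixed round white plate on a stem, 96 mm diameter with a black ring and cross, top 50 mm above the bench; origin at the centre of its foot
- plate_centre (a point): middle of the reading plate's top face, 50 mm above the bench
- sample_rack: bystander: loose black tube rack, 75 by 120 by 48 mm, origin under it
- spare_rack: bystander: loose grey tube rack, 75 by 120 by 48 mm, origin under it
- reagent_bottle: bystander: loose amber bottle, 60 mm diameter, 130 mm tall, origin under it
- beaker: bystander: loose glass beaker, 70 mm diameter, 85 mm tall, origin under it
- tip_box: bystander: loose yellow box, 85 by 120 by 55 mm, origin under it
- rotor_lid: bystander: the centrifuge's blue disc-shaped lid lying on the bench, 160 mm diameter, 12 mm thick, origin under it
There are look-alikes about, which are no part of the job. What is shaped like the reading_plate but green or purple is not meant.

How it is judged:
On the way, in this order (a step that is already met when the one before it is completed fails the run):
1. the rotor has been led one full turn and its peg is back where it started ((value of joint rotor between 4 and 8.3 rad or value of joint rotor between -8.3 and -4 rad) and distance of peg_top from where it was at the start of the episode below 0.014 m), for 0.1 s.
2. the gauge rod is in the guide tube with its collar stopped on the mouth (x of gauge_rod in the frame of guide_tube below 0.003 m and distance between gauge_rod and guide_tube below 0.006 m and angle between the x axis of gauge_rod and the x axis of guide_tube, either way round below 0.1 rad and x of rod_tip in the frame of guide_tube below -0.06 m), for 0.1 s.
3. the rod is drawn right out of the tube (x of rod_tip in the frame of guide_tube above 0.01 m and contact force between the fingers and gauge_rod above 1 N), for 0.1 s.
At the end, for the whole second after the job is handed in: Rod held still in the gripper, level within 8 degrees, tip within 25 mm sideways of the plate centre and 30 to 100 mm above it, touching nothing else; rotor one full turn round, peg within 14 mm of its start; bystanders within 30 mm of theirs (all of step 1 and horizontal distance between rod_tip and plate_centre below 0.025 m and z of rod_tip in the frame of plate_centre between 0.03 and 0.1 m and angle between gauge_rod's own x axis and vertical between 1.43 and 1.71 rad and contact force between the fingers and gauge_rod above 1 N and linear speed of gauge_rod below 0.02 m/s and contact force between gauge_rod and reading_plate below 0.1 N and contact force between gauge_rod and gauge_rack below 0.1 N and contact force between gauge_rod and centrifuge below 0.1 N and distance of each of sample_rack, spare_rack, reagent_bottle, beaker, tip_box, rotor_lid from where it was at the start of the episode below 0.03 m); the arm keeps its last pose, push and grip.
It fails at once if the gauge rod is forced against the guide tube with more than 40 N (contact force between gauge_rod and guide_tube above 40 N).
It fails at once if a bystander is pushed more than 30 mm (distance of any of sample_rack, spare_rack, reagent_bottle, beaker, tip_box, rotor_lid from where it was at the start of the episode above 0.03 m).
It also fails if it takes over 72 s, if anything falls off the work surface, if the arm or the gripper's body presses on something with over 40 N, if the wrist force passes 120 N, or if a joint passes its speed limit or range.

## Working session

There is one attempt and no reset: what is moved stays moved. The work goes in short steps, Python scripts to look and compute and a tool call to move; the robot and the scene stay as the last step left them, time stands still between calls to the robot, and variables do not carry over. Pictures are saved under pics/ and viewed, about 8 in all and at most 12, crops included, and the job is handed in when it is done.

Besides the shell and the picture viewer there is one more tool, called after "Request:" by a JSON object that holds its "method" and its "body", one argument or row to a line. send_rows: Moves the arm, as the interface text tells. Its arguments: {"type":"object","properties":{"plan":{"type":"array","items":{"type":"array","items":{"type":"array","items":{"type":"number"}}}},"force":{"type":"number"}},"required":["plan"]}

```bash
ls; mkdir -p pics; cat > h.py <<'E'
import numpy as np,cv2
from bench import env
from scipy.spatial.transform import Rotation as R
def pts(name,d,cal):
    """world point per pixel"""
    v,u=np.mgrid[0:480,0:640]
    K=np.array([[cal['fx'],0,cal['cx']],[0,cal['fy'],cal['cy']],[0,0,1]])
    s=cv2.undistortPoints(np.stack([u,v],-1).reshape(-1,1,2).astype(float),K,np.array([cal['k1'],0,0,0.])).reshape(480,640,2)
    c=np.concatenate([s*d[...,None],d[...,None],np.ones((480,640,1))],-1)
    return (c@np.linalg.inv(cal['camera_from_world']).T)[...,:3]
def ray(cal,u,v,z):
    K=np.array([[cal['fx'],0,cal['cx']],[0,cal['fy'],cal['cy']],[0,0,1]])
    s=cv2.undistortPoints(np.array([[[u,v]]],float),K,np.array([cal['k1'],0,0,0.])).ravel()
    T=np.linalg.inv(cal['camera_from_world']);o=T[:3,3];d=T[:3,:3]@[s[0],s[1],1]
    return o+d*(z-o[2])/d[2]
def project(cal,p):
    c=(cal['camera_from_world']@np.append(p,1))[:3];s=c[:2]/c[2];s=s*(1+cal['k1']*(s@s))
    return np.array([cal['fx']*s[0]+cal['cx'],cal['fy']*s[1]+cal['cy']])
def look(name,fn):
    cal=env.calibration(name);p,d=env.read_camera(name)
    cv2.imwrite(f'pics/{fn}.png',p[...,::-1]);np.savez(f'{fn}.npz',p=p,d=d,**{k:cal[k] for k in cal})
    return p,d,cal
def load(fn):
    z=np.load(fn+'.npz');return z['p'],z['d'],{k:z[k] for k in z.files}
E
python3 - <<'E'
from h import *
print(env.state())
for n in('top','side'):
    p,d,c=look(n,n+'0');print(n,np.linalg.inv(c['camera_from_world']).round(3),c['fx'],c['k1'],(d>0).mean())
E
```

```text
pics
{'clock': 0.0, 'joint_pos': array([-8.73873298e-01,  3.59376032e-01,  1.10541592e-02, -3.51184257e-04,
       -1.22408318e+00, -2.88100651e-01]), 'joint_vel': array([-4.31219592e-04,  1.24115275e-04,  1.41227863e-03, -2.35623160e-04,
       -1.12145827e-03,  8.71442344e-05]), 'joint_torque': array([ 1.91359875e-03, -5.82714272e+01,  2.93061680e+01,  6.99740097e+00,
        6.91430309e-03, -1.99353390e-04]), 'eef_pos': array([ 0.26809602, -0.61890158,  0.2020275 ]), 'eef_rot': array([ 6.37434434e-01, -3.07576405e+00, -2.47151705e-03]), 'wrist_force': array([-0.4132094 ,  0.48012488, -0.0261942 ]), 'wrist_torque': array([-0.00308087,  0.00784093,  0.005012  ]), 'grip_width': 0.08764989530451263}
top [[-0.007 -0.995  0.098  0.469]
 [-1.     0.005 -0.019 -0.011]
 [ 0.018 -0.099 -0.995  1.172]
 [ 0.     0.     0.     1.   ]] 437.5331641766545 -0.10823053886612663 0.995927734375
side [[-0.997 -0.046  0.06   0.5  ]
 [-0.075  0.578 -0.812  1.068]
 [ 0.003 -0.815 -0.58   0.912]
 [ 0.     0.     0.     1.   ]] 519.1040712094856 -0.14153346343964285 0.9962434895833333
```

View pics/top0.png

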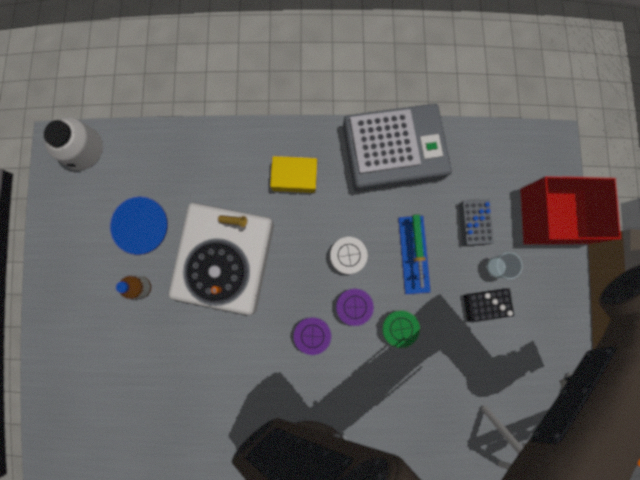

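View pics/side0.png

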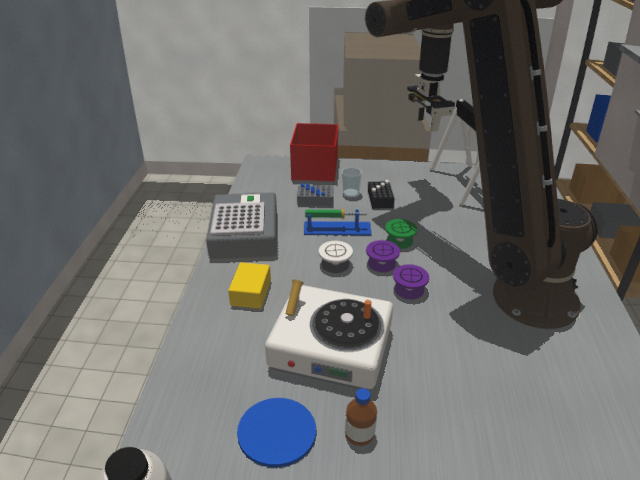

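Candidates for the reading plate in the top view: white (349,255), purple (354,307) and (311,336), green (401,328). Only the one at (349,255) is white with a black ring and cross, so that is the plate. Next I measure and take an enlarged crop.

```bash
cat > m.py <<'E'
from h import *
def comps(name,box,sel,lab,zr=None):
    p,d,c=load(name);P=pts(name,d,c);h=cv2.cvtColor(p,cv2.COLOR_RGB2HSV).astype(int)
    m=np.zeros((480,640),bool);u0,v0,u1,v1=box;m[v0:v1,u0:u1]=1
    m&=sel(h,P)&(d>0)
    q=P[m];v,u=np.nonzero(m)
    if len(q)==0: print(name,lab,'none');return
    print(name,lab,len(q),'px',u.mean().round(1),v.mean().round(1),'mean',q.mean(0).round(4),'min',np.percentile(q,3,axis=0).round(4),'max',np.percentile(q,97,axis=0).round(4))
    return m,q,P,c
H=lambda a,b,s=90,v=50:(lambda h,P:(h[...,0]>=a)&(h[...,0]<=b)&(h[...,1]>s)&(h[...,2]>v))
And=lambda *f:(lambda h,P:np.logical_and.reduce([g(h,P) for g in f]))
Z=lambda a,b:(lambda h,P:(P[...,2]>a)&(P[...,2]<b))
W=lambda h,P:(h[...,1]<60)&(h[...,2]>130)
E
python3 - <<'E'
from m import *
boxes={'top0':dict(cf=(165,195,280,320),rod=(390,200,435,300),pl=(325,230,372,280)),'side0':dict(cf=(255,265,400,390),rod=(295,195,380,240),pl=(315,235,357,276))}
for n,b in boxes.items():
    comps(n,b['rod'],H(45,80),'handle'); comps(n,b['rod'],H(100,125,120),'rack'); comps(n,b['rod'],And(H(100,125,120),Z(.03,.1)),'posts')
    comps(n,b['rod'],H(12,35),'collar')
    comps(n,b['pl'],And(W,Z(.04,.06)),'plate')
    comps(n,b['cf'],And(H(0,14,120),Z(.11,.17)),'peg');comps(n,b['cf'],And(H(0,14,120),Z(.145,.16)),'pegtop')
    comps(n,b['cf'],And(H(14,32,80),Z(.09,.2)),'tube')
    comps(n,b['cf'],And(W,Z(.107,.12)),'hub')
    r=comps(n,b['cf'],And(lambda h,P:(h[...,2]<70),Z(.1,.112)),'disc')
    r=comps(n,b['cf'],And(W,Z(.08,.098)),'housing')
a=cv2.imread('pics/top0.png');s=cv2.imread('pics/side0.png')
f=lambda i,b:cv2.resize(i[b[1]:b[3],b[0]:b[2]],(400,300),interpolation=cv2.INTER_CUBIC)
cv2.imwrite('pics/c1.png',np.vstack([np.hstack([f(a,(165,195,285,285+30)),f(a,(300,200,450,312))]),np.hstack([f(s,(260,270,400,375)),f(s,(290,190,430,295))])]))
E
```

```text
top0 handle 268 px 417.3 235.2 mean [ 0.5982 -0.2837  0.068 ] min [ 0.5472 -0.2924  0.0642] max [ 0.6481 -0.2746  0.0721]
top0 rack 1407 px 412.3 257.8 mean [ 0.544  -0.2824  0.0114] min [ 0.4549 -0.3224  0.0035] max [ 0.6454 -0.2538  0.0595]
top0 posts 99 px 415.8 249.3 mean [ 0.5634 -0.2813  0.057 ] min [ 0.4873 -0.3027  0.0398] max [ 0.6455 -0.2642  0.0679]
top0 collar 24 px 419.6 258.5 mean [ 0.538  -0.287   0.0719] min [ 0.5341 -0.2964  0.0655] max [ 0.5422 -0.2773  0.0757]
top0 plate 1070 px 348.7 255.0 mean [ 0.5498 -0.1078  0.0501] min [ 0.5086 -0.1497  0.0462] max [ 0.5913 -0.0673  0.0542]
top0 peg 45 px 216.0 289.1 mean [0.4645 0.2125 0.1432] min [0.4577 0.2066 0.1142] max [0.4695 0.2221 0.1552]
top0 pegtop 28 px 214.3 289.0 mean [0.4649 0.2146 0.1521] min [0.4579 0.2077 0.1468] max [0.4699 0.2222 0.1555]
top0 tube 222 px 232.9 222.2 mean [0.6244 0.1762 0.1338] min [0.6135 0.1461 0.1106] max [0.6412 0.2123 0.154 ]
top0 hub 84 px 214.6 268.6 mean [0.514  0.2234 0.1117] min [0.4972 0.2099 0.1085] max [0.6459 0.2342 0.1149]
top0 disc 2181 px 214.9 270.9 mean [0.5087 0.224  0.1
[... 757 characters left out ...]
[ 0.5884 -0.0631  0.0542]
side0 peg 105 px 367.1 309.4 mean [0.4609 0.2207 0.1331] min [0.454  0.2158 0.112 ] max [0.4674 0.2247 0.1536]
side0 pegtop 27 px 367.4 303.4 mean [0.4612 0.2198 0.1502] min [0.4555 0.2128 0.1452] max [0.4665 0.2252 0.1539]
side0 tube 308 px 293.3 297.3 mean [0.6281 0.1871 0.1278] min [0.6152 0.1578 0.1044] max [0.6406 0.2167 0.1522]
side0 hub 89 px 345.0 315.8 mean [0.509  0.2219 0.1118] min [0.4932 0.1676 0.1088] max [0.5655 0.2369 0.1146]
side0 disc 1721 px 345.9 322.4 mean [0.5061 0.2354 0.1055] min [0.4438 0.1707 0.1018] max [0.5664 0.2909 0.1086]
side0 housing 4048 px 323.9 329.9 mean [0.5542 0.2432 0.0887] min [0.4171 0.1161 0.0822] max [0.6626 0.3364 0.0927]
```

View pics/c1.png

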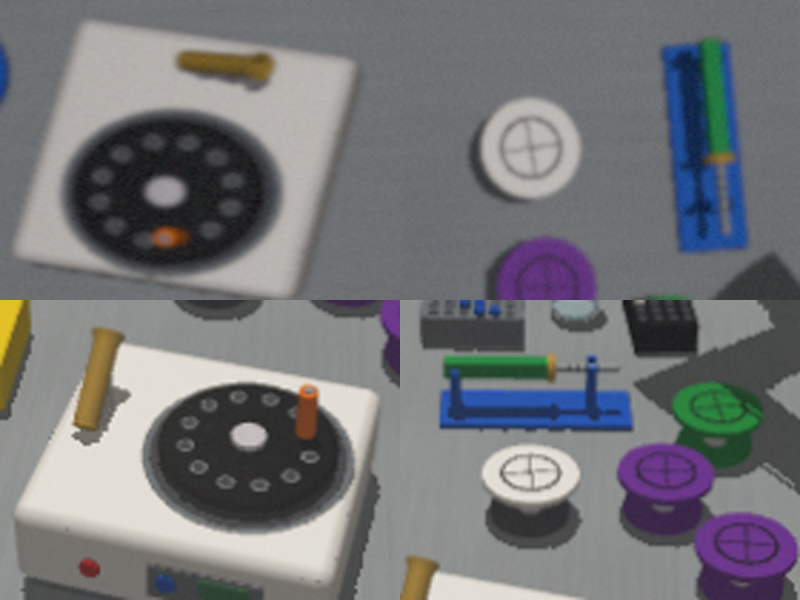

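White plate at top px (349,255) is confirmed by its ring and cross; the peg stands at crop (168,237), the tube's mouth points right. Now I fit axes.

```bash
python3 - <<'E'
from m import *
s=env.state();M=R.from_rotvec(s['eef_rot']).as_matrix();print('tool axes cols\n',M.round(3))
for n,b in {'top0':dict(cf=(165,195,280,320),rod=(390,200,435,300)),'side0':dict(cf=(255,265,400,390),rod=(295,195,380,240))}.items():
    _,q,P,c=comps(n,b['rod'],And(H(45,80),Z(.05,.1)),'handle')
    (cx,cy),sz,a=cv2.minAreaRect((q[:,:2]*1000).astype(np.float32));print('handle rect',cx,cy,sz,a)
    _,q,P,c=comps(n,b['rod'],And(H(100,125,120),Z(-.01,.02)),'rackbase')
    (cx,cy),sz,a=cv2.minAreaRect((q[:,:2]*1000).astype(np.float32));print('rack rect',cx,cy,sz,a)
    _,q,P,c=comps(n,b['cf'],And(H(14,32,80),Z(.098,.2)),'tube')
    m=q.mean(0);w=np.linalg.svd(q-m)[2][0];w*=-np.sign(w[1]);t=(q-m)@w
    print('tube m',m.round(4),'axis',w.round(3),'yaw',np.degrees(np.arctan2(w[1],w[0])).round(1),'el',np.degrees(np.arcsin(w[2])).round(1),'ext',np.percentile(t,[0,2,98,100]).round(4),'end',(m+w*np.percentile(t,98)).round(4))
    _,q,P,c=comps(n,b['cf'],And(lambda h,P:(h[...,1]<60)&(P[...,2]>.084),Z(.084,.12)),'housing')
    (cx,cy),sz,a=cv2.minAreaRect((q[:,:2]*1000).astype(np.float32));print('housing rect',cx,cy,sz,a)
E
```

```text
tool axes cols
 [[-0.918 -0.397 -0.001]
 [-0.397  0.918  0.001]
 [ 0.     0.001 -1.   ]]
top0 handle 268 px 417.3 235.2 mean [ 0.5982 -0.2837  0.068 ] min [ 0.5472 -0.2924  0.0642] max [ 0.6481 -0.2746  0.0721]
handle rect 597.8407592773438 -283.3565979003906 (107.37145233154297, 18.965791702270508) 2.7972524166107178
top0 rackbase 1299 px 412.1 258.6 mean [ 0.5422 -0.2826  0.0078] min [ 0.4547 -0.3225  0.0034] max [ 0.6454 -0.2537  0.012 ]
rack rect 553.380615234375 -289.2767333984375 (207.27610778808594, 70.69409942626953) 3.2621123790740967
top0 tube 222 px 232.9 222.2 mean [0.6244 0.1762 0.1338] min [0.6135 0.1461 0.1106] max [0.6412 0.2123 0.154 ]
tube m [0.6244 0.1762 0.1338] axis [ 0.982 -0.145 -0.12 ] yaw -8.4 el -6.9 ext [-0.1658 -0.1594  0.0153  0.0164] end [0.6394 0.174  0.1319]
top0 housing 7792 px 219.3 258.8 mean [0.5393 0.216  0.0946] min [0.4252 0.1126 0.0857] max [0.658  0.3207 0.1091]
housing rect 542.4703369140625 217.549560546875 (216.83839416503906, 245.6703338623047) 78.65084838867188
side0 handle 235 px 324.1 212.9 mean [ 0.5907 -0.2799  0.063 ] min [ 0.542  -0
[... 157 characters left out ...]
ackbase 830 px 337.0 228.2 mean [ 0.5501 -0.2807  0.0083] min [ 0.4532 -0.3182  0.0033] max [ 0.6473 -0.2508  0.0132]
rack rect 550.5433959960938 -285.19390869140625 (206.91177368164062, 73.6984634399414) 3.9279932975769043
side0 tube 305 px 293.4 297.1 mean [0.628  0.1869 0.1282] min [0.6152 0.1578 0.1058] max [0.6403 0.2167 0.1522]
tube m [0.628  0.1869 0.1282] axis [-0.163 -0.792  0.589] yaw -101.6 el 36.1 ext [-0.0396 -0.0386  0.039   0.0403] end [0.6216 0.1561 0.1511]
side0 housing 6772 px 332.4 326.7 mean [0.5359 0.2389 0.0947] min [0.4245 0.1223 0.0859] max [0.6562 0.329  0.1084]
housing rect 539.3370361328125 218.82608032226562 (221.4198455810547, 245.0073699951172) 78.50934600830078
```

Request:
{"method": "send_rows", "body": {
  "plan": [
    [[1, -4, 3.6, 0, 0], [1, -8, 7.2, 0, 0], [1, -12, 10.8, 0, 0], [1, -15, 13.5, 0, 0], [1, -17.1, 15.4, 0, 0]]
  ],
  "force": 8
}}

```text
clock: 0.6
eef_pos: [0.3646, -0.4073, 0.2029]
eef_rot: [-0.639, 3.076, 0.001]
wrist_force: [0.8, -0.1, 0.1]
grip_width: 0.0873
```

Request:
{"method": "send_rows", "body": {
  "plan": [
    [[1, -4, 3.6, 0, 0], [1, -8, 7.2, 0, 0], [1, -12, 10.8, 0, 0], [1, -15, 13.5, 0, 0], [1, -17.1, 15.4, 0, 0]]
  ]
}}

```text
clock: 1.1
eef_pos: [0.4604, -0.198, 0.203]
eef_rot: [-0.64, 3.075, 0.0]
wrist_force: [0.4, -0.5, -0.2]
grip_width: 0.0872
```

Request:
{"method": "send_rows", "body": {
  "plan": [
    [[1, -1.8, 4.2, 0, 0], [1, -3.6, 8.4, 0, 0], [1, -5.4, 12.6, 0, 0], [1, -7.2, 16.4, 0, 0], [1, -8.4, 19.1, 0, 0]]
  ]
}}

```text
clock: 1.6
eef_pos: [0.4605, 0.0101, 0.203]
eef_rot: [-0.64, 3.076, 0.0]
wrist_force: [1.3, -0.7, 0.5]
grip_width: 0.0875
```

Request:
{"method": "send_rows", "body": {
  "plan": [
    [[1, -1.8, 4.2, 0, 0], [1, -3.6, 8.4, 0, 0], [1, -5.4, 12.6, 0, 0], [1, -7.2, 16.4, 0, 0], [1, -8.4, 19.1, 0, 0]]
  ]
}}

```text
clock: 2.1
eef_pos: [0.4616, 0.219, 0.2028]
eef_rot: [0.64, -3.076, -0.0]
wrist_force: [0.5, -0.7, -1.3]
grip_width: 0.0875
```

```bash
python3 - <<'E'
from m import *
s=env.state();print(s['clock'],s['eef_pos'],s['eef_rot'],s['joint_pos'].round(2),s['wrist_force'])
p,d,c=look('wrist','w1');print(np.linalg.inv(c['camera_from_world']).round(3),(d>0).mean())
comps('w1',(0,0,640,480),And(H(0,14,120),Z(.147,.16)),'pegtop')
comps('w1',(0,0,640,480),And(H(0,14,120),Z(.11,.16)),'peg')
comps('w1',(0,0,640,480),And(W,Z(.109,.12)),'hub')
E
```

```text
2.1 [0.46161458 0.21897618 0.20276418] [ 6.39827084e-01 -3.07565752e+00 -5.77346893e-05] [ 0.83  0.09 -0.34 -0.   -1.14 -1.99] [ 0.53382706 -0.69476972 -1.33217886]
[[-0.399  0.877  0.268  0.389]
 [ 0.917  0.381  0.117  0.187]
 [ 0.     0.292 -0.956  0.385]
 [ 0.     0.     0.     1.   ]] 0.9959928385416666
w1 pegtop 328 px 309.0 254.3 mean [0.4625 0.2147 0.1516] min [0.4555 0.2078 0.1478] max [0.4699 0.2217 0.1531]
w1 peg 607 px 309.5 246.6 mean [0.4601 0.2139 0.1415] min [0.4553 0.2075 0.1133] max [0.4693 0.2213 0.1528]
w1 hub 547 px 298.9 295.7 mean [0.5112 0.2258 0.112 ] min [0.5009 0.2133 0.1107] max [0.5193 0.2366 0.1132]
```

View pics/w1.png

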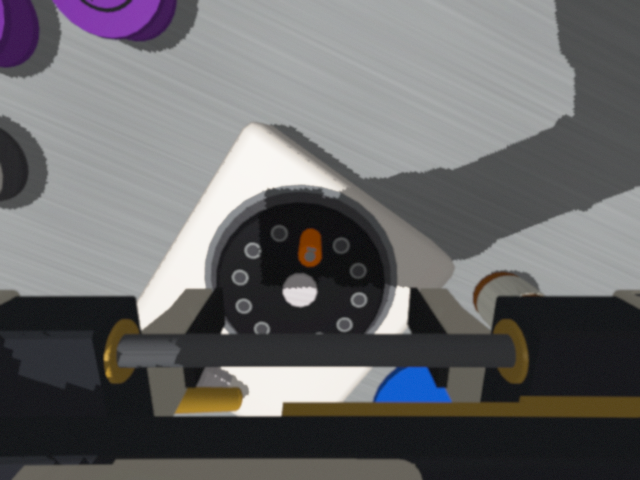

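The wrist view shows the peg at px (309,254), hub at (300,290), the tube at lower left. All fit the other views to within about 3 mm.

Request:
{"method": "send_rows", "body": {
  "plan": [
    [[1, 0, -0.3, 2, 0], [1, 0, -0.3, 4.5, 0], [1, 0, -0.3, 7.5, 0], [0, 0, -0.3, 7.5, 0], [0, 0, -0.3, 7.5, 0]]
  ],
  "force": 8
}}

```text
clock: 2.65
eef_pos: [0.4632, 0.2135, 0.1282]
eef_rot: [0.638, -3.075, 0.002]
wrist_force: [-0.1, -0.3, 0.6]
grip_width: 0.0769
```

Request:
{"method": "send_rows", "body": {
  "plan": [
    [[0, 0, 0, 0, 0], [0, 0, 0, 0, 0], [0, 0, 0, 0, 0], [0, 0, 0, 0, 0], [0, 0, 0, 0, 0]]
  ]
}}

```text
clock: 3.15
eef_pos: [0.4633, 0.2138, 0.1283]
eef_rot: [-0.637, 3.076, 0.001]
wrist_force: [0.2, -0.1, 0.1]
grip_width: 0.0371
```

```bash
cat > circ.py <<'E'
import numpy as np
from h import *
# tool-frame circle rows, axis vector from peg v (world xy)
M=R.from_rotvec(env.state()['eef_rot']).as_matrix()
v=0.045*np.array([np.cos(np.radians(12.6)),np.sin(np.radians(12.6))])
n=30
P=[]
for k in range(n+1):
    a=2*np.pi*k/n;c,s=np.cos(a),np.sin(a)
    P.append(v-np.array([[c,-s],[s,c]])@v)
P=np.array(P)*100
for i in range(0,n,5):
    print([[0]+[round(float(x),1) for x in (M.T@np.append(P[i+j]-P[i],0))[:2]] for j in range(1,6)])
s=env.state();print(s['clock'],s['eef_pos'],s['grip_width'],s['wrist_force'])
E
python3 circ.py
```

```text
[[0, 0.1, -0.9], [0, -0.0, -1.9], [0, -0.3, -2.8], [0, -0.8, -3.6], [0, -1.5, -4.3]]
[[0, -0.8, -0.5], [0, -1.6, -0.9], [0, -2.6, -1.1], [0, -3.5, -1.1], [0, -4.4, -0.8]]
[[0, -0.9, 0.4], [0, -1.6, 1.0], [0, -2.2, 1.7], [0, -2.7, 2.5], [0, -2.9, 3.4]]
[[0, -0.1, 0.9], [0, 0.0, 1.9], [0, 0.3, 2.8], [0, 0.8, 3.6], [0, 1.5, 4.3]]
[[0, 0.8, 0.5], [0, 1.6, 0.9], [0, 2.6, 1.1], [0, 3.5, 1.1], [0, 4.4, 0.8]]
[[0, 0.9, -0.4], [0, 1.6, -1.0], [0, 2.2, -1.7], [0, 2.7, -2.5], [0, 2.9, -3.4]]
3.15 [0.46328117 0.21382798 0.12831926] 0.037122815452484484 [ 0.15222274 -0.11828498  0.0612148 ]
```

Request:
{"method": "send_rows", "body": {
  "plan": [
    [[0, 0, 0, 0, 0], [0, 0, 0, 0, 0], [0, 0, 0, 0, 0], [0, 0, 0, 0, 0], [0, 0, 0, 0, 0]]
  ]
}}

```text
clock: 3.65
eef_pos: [0.4638, 0.2141, 0.1287]
eef_rot: [-0.638, 3.075, 0.001]
wrist_force: [-0.3, -0.3, 5.3]
grip_width: 0.0014
```

Request:
{"method": "send_rows", "body": {
  "plan": [
    [[0, 0.1, -0.9, 0, 0], [0, 0, -1.9, 0, 0], [0, -0.3, -2.8, 0, 0], [0, -0.8, -3.6, 0, 0], [0, -1.5, -4.3, 0, 0]]
  ]
}}

```text
clock: 4.15
eef_pos: [0.4951, 0.1801, 0.1286]
eef_rot: [-0.637, 3.075, 0.001]
wrist_force: [-1.1, 2.7, 7.0]
grip_width: 0.0007
```

Fingers closed to 1 mm, so the peg was missed. I look before going on.

```bash
python3 - <<'E'
from m import *
p,d,c=look('wrist','w2');p2,_,_=look('side','s2')
print(project(c,env.state()['eef_pos']))
comps('w2',(0,0,640,480),And(H(0,14,120),Z(.147,.16)),'pegtop')
comps('s2',(255,265,400,390),And(H(0,14,120),Z(.147,.16)),'pegtop')
cv2.imwrite('pics/c2.png',np.hstack([p[200:440,200:440],cv2.resize(p2[240:400,240:400],(480,480))[:240*2]][0:1]+[])[...,::-1]) if 0 else None
a=cv2.resize(p[150:450,150:450],(400,400));b=cv2.resize(p2[240:400,240:400],(400,400))
cv2.imwrite('pics/c2.png',np.hstack([a,b])[...,::-1])
E
```

```text
[314.43270453 287.50886644]
w2 pegtop 63 px 315.8 295.2 mean [0.4897 0.1781 0.1526] min [0.4847 0.1733 0.1475] max [0.5019 0.1831 0.1587]
s2 pegtop none
```

View pics/c2.png

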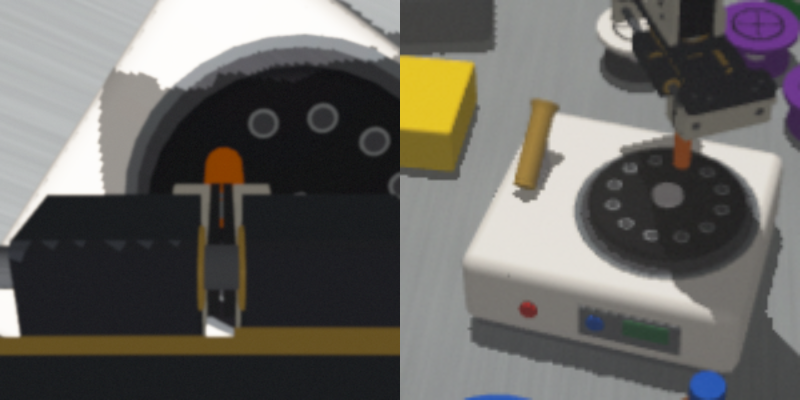

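The peg (crop px 223,165) sits between the fingers and has moved with them along the circle, to the position expected for 60°. So it is held, and the opening reading just doesn't show it. I carry on and check again.

Request:
{"method": "send_rows", "body": {
  "plan": [
    [[0, -0.8, -0.5, 0, 0], [0, -1.6, -0.9, 0, 0], [0, -2.6, -1.1, 0, 0], [0, -3.5, -1.1, 0, 0], [0, -4.4, -0.8, 0, 0]]
  ]
}}

```text
clock: 4.75
eef_pos: [0.5385, 0.1902, 0.1286]
eef_rot: [-0.637, 3.076, 0.0]
wrist_force: [-1.7, -0.2, 9.3]
grip_width: 0.0003
```

```bash
python3 - <<'E'
from m import *
s=env.state();print(s['eef_pos'],s['wrist_force'],s['grip_width'])
p,d,c=look('wrist','w3');look('top','t3')
comps('w3',(0,0,640,480),And(H(0,14,120),Z(.11,.16)),'peg')
comps('t3',(165,195,280,320),And(H(0,14,120),Z(.11,.16)),'peg')
E
```

```text
[0.53847211 0.19023183 0.12859259] [-1.67985209 -0.24640937  9.31881972] 0.0002827553948820432
w3 peg 704 px 317.5 276.8 mean [0.532  0.1887 0.1308] min [0.5297 0.1837 0.1118] max [0.5386 0.1961 0.1523]
t3 peg none
```

Request:
{"method": "send_rows", "body": {
  "plan": [
    [[0, -0.9, 0.4, 0, 0], [0, -1.6, 1.0, 0, 0], [0, -2.2, 1.7, 0, 0], [0, -2.7, 2.5, 0, 0], [0, -2.9, 3.4, 0, 0]]
  ]
}}

```text
clock: 5.35
eef_pos: [0.5519, 0.2326, 0.1286]
eef_rot: [-0.637, 3.076, -0.001]
wrist_force: [1.4, -1.2, 6.8]
grip_width: 0.0002
```

Request:
{"method": "send_rows", "body": {
  "plan": [
    [[0, -0.1, 0.9, 0, 0], [0, 0, 1.9, 0, 0], [0, 0.3, 2.8, 0, 0], [0, 0.8, 3.6, 0, 0], [0, 1.5, 4.3, 0, 0]]
  ]
}}

```text
clock: 5.85
eef_pos: [0.521, 0.2665, 0.1286]
eef_rot: [-0.637, 3.075, -0.001]
wrist_force: [1.4, -0.8, 7.6]
grip_width: 0.0
```

```bash
python3 - <<'E'
from m import *
s=env.state();print(s['eef_pos'],s['wrist_force'],s['grip_width'])
p,d,c=look('wrist','w4')
comps('w4',(0,0,640,480),And(H(0,14,120),Z(.11,.16)),'peg')
E
```

```text
[0.52095105 0.26648029 0.12863268] [ 1.37993675 -0.76027421  7.61236518] 4.7245412354859526e-05
w4 peg 704 px 317.1 276.7 mean [0.5146 0.2648 0.1305] min [0.5122 0.2598 0.1113] max [0.5214 0.2721 0.1525]
```

Request:
{"method": "send_rows", "body": {
  "plan": [
    [[0, 0.8, 0.5, 0, 0], [0, 1.6, 0.9, 0, 0], [0, 2.6, 1.1, 0, 0], [0, 3.5, 1.1, 0, 0], [0, 4.4, 0.8, 0, 0]]
  ]
}}

```text
clock: 6.4
eef_pos: [0.4772, 0.2563, 0.1286]
eef_rot: [-0.638, 3.075, 0.0]
wrist_force: [1.1, 0.9, 8.0]
grip_width: 0.0003
```

Request:
{"method": "send_rows", "body": {
  "plan": [
    [[0, 0.9, -0.4, 0, 0], [0, 1.6, -1.0, 0, 0], [0, 2.2, -1.7, 0, 0], [0, 2.7, -2.5, 0, 0], [0, 2.9, -3.4, 0, 0]]
  ]
}}

```text
clock: 6.9
eef_pos: [0.4637, 0.2133, 0.1286]
eef_rot: [-0.638, 3.075, 0.0]
wrist_force: [-2.2, 1.1, 8.9]
grip_width: 0.0003
```

Request:
{"method": "send_rows", "body": {
  "plan": [
    [[0, 0, 0, 0, 0], [0, 0, 0, 0, 0], [0, 0, 0, 0, 0], [0.4, 0, 0, 0, 0], [0.4, 0, 0, 0, 0]]
  ]
}}

```text
clock: 7.4
eef_pos: [0.4641, 0.2132, 0.1285]
eef_rot: [-0.637, 3.075, -0.001]
wrist_force: [2.3, -0.8, 6.4]
grip_width: 0.0113
```

Request:
{"method": "send_rows", "body": {
  "plan": [
    [[0.6, 0, 0, 0, 0], [0.6, 0, 0, 0, 0], [0.6, 0, 0, 0, 0], [0.6, 0, 0, -4, 0], [0.8, 0, 0, -8, 0]]
  ]
}}

```text
clock: 7.9
eef_pos: [0.4623, 0.2121, 0.2072]
eef_rot: [0.635, -3.072, 0.004]
wrist_force: [0.8, 1.1, 0.3]
grip_width: 0.0506
```

```bash
python3 - <<'E'
from m import *
s=env.state();print(s['clock'],s['eef_pos'],s['joint_pos'].round(2),s['wrist_force'],s['grip_width'])
p,d,c=look('wrist','w5');look('side','s5')
comps('w5',(0,0,640,480),And(H(0,14,120),Z(.11,.16)),'peg')
comps('w5',(0,0,640,480),And(H(0,14,120),Z(.147,.16)),'pegtop')
for n in ('side0','s5'):comps(n,(255,265,400,390),And(H(0,14,120),Z(.11,.17)),'peg')
comps('w5',(0,0,640,480),And(H(14,32,80),Z(.1,.2)),'tube')
E
```

```text
7.9 [0.46226534 0.21207934 0.20722433] [ 0.82  0.08 -0.34 -0.   -1.16 -1.98] [0.79907301 1.0990462  0.33853475] 0.05063259854959811
w5 peg 599 px 333.6 252.7 mean [0.4594 0.2249 0.1409] min [0.4544 0.219  0.1127] max [0.4681 0.2331 0.1529]
w5 pegtop 311 px 334.8 260.7 mean [0.4616 0.2263 0.1516] min [0.4548 0.2194 0.1479] max [0.4688 0.2334 0.1531]
side0 peg 105 px 367.1 309.4 mean [0.4609 0.2207 0.1331] min [0.454  0.2158 0.112 ] max [0.4674 0.2247 0.1536]
s5 peg 110 px 367.6 313.3 mean [0.4597 0.2325 0.1327] min [0.4522 0.2269 0.1112] max [0.4665 0.2357 0.1528]
w5 tube 692 px 304.1 298.4 mean [0.5135 0.2201 0.1301] min [0.4544 0.2044 0.1023] max [0.6311 0.2328 0.1528]
```

The peg now sits 11.7 mm in +y from its start: it followed one finger while the gripper opened. That is within 14 mm but too marginal, so I re-grip it, lead it back and release it more carefully.

Request:
{"method": "send_rows", "body": {
  "plan": [
    [[0.6, -0.6, 1.3, 1, 0], [0.6, -0.6, 1.3, 4, 0], [0.6, -0.6, 1.3, 7.9, 0], [0.3, -0.6, 1.3, 7.9, 0], [0.3, -0.6, 1.3, 7.9, 0]]
  ]
}}

```text
clock: 8.5
eef_pos: [0.4631, 0.2274, 0.1281]
eef_rot: [0.637, -3.073, 0.004]
wrist_force: [0.2, -0.0, 0.6]
grip_width: 0.0418
```

Request:
{"method": "send_rows", "body": {
  "plan": [
    [[0.3, 0, 0, 0, 0], [0.3, 0, 0, 0, 0], [0.1, 0, 0, 0, 0], [0.1, 0, 0, 0, 0], [0.1, 0, 0, 0, 0]]
  ]
}}

```text
clock: 9.0
eef_pos: [0.4637, 0.2282, 0.1294]
eef_rot: [-0.637, 3.075, 0.001]
wrist_force: [0.2, 0.2, -0.2]
grip_width: 0.011
```

```bash
python3 - <<'E'
from m import *
s=env.state();print(s['clock'],s['eef_pos'],s['grip_width'],s['wrist_force'])
p,d,c=look('wrist','w6')
r=comps('w6',(0,0,640,480),And(H(0,14,120),Z(.11,.16)),'peg')
cv2.imwrite('pics/c6.png',cv2.resize(p[200:440,200:440],(600,600))[...,::-1])
E
```

```text
9.0 [0.46367601 0.22818847 0.12944194] 0.010952022420088577 [ 0.22905573  0.23323232 -0.22244443]
w6 peg 1185 px 314.9 283.9 mean [0.4582 0.2256 0.1393] min [0.4543 0.2192 0.1125] max [0.4682 0.2328 0.154 ]
```

View pics/c6.png

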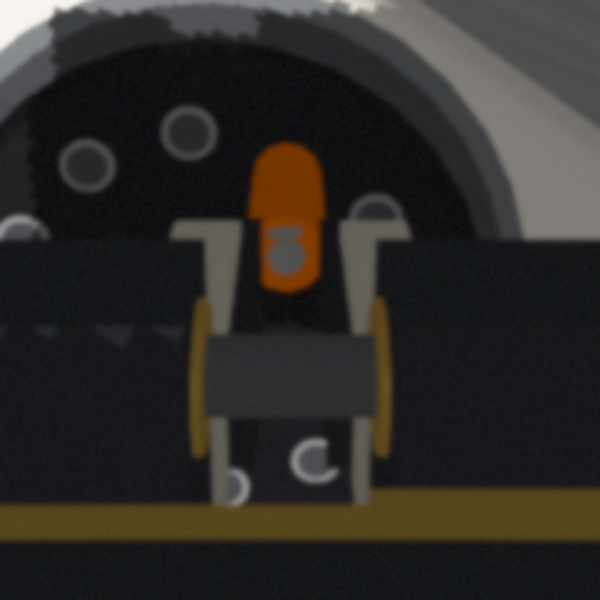

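The peg stands midway between the fingers (crop px 287,257). I close, lead it back along the circle, and open only a little.

Request:
{"method": "send_rows", "body": {
  "plan": [
    [[0, 0, 0, 0, 0], [0, 0, 0, 0, 0], [0, 0.2, -0.5, 0, 0], [0, 0.4, -1, 0, 0], [0, 0.6, -1.4, 0, 0]]
  ]
}}

```text
clock: 9.55
eef_pos: [0.4635, 0.2122, 0.1289]
eef_rot: [0.637, -3.076, 0.0]
wrist_force: [0.6, 0.1, -0.8]
grip_width: 0.0003
```

Request:
{"method": "send_rows", "body": {
  "plan": [
    [[0, 0, 0, 0, 0], [0, 0, 0, 0, 0], [0.1, 0, 0, 0, 0], [0.1, 0, 0, 0, 0], [0.1, 0, 0, 0, 0]]
  ]
}}

```text
clock: 10.05
eef_pos: [0.4636, 0.2129, 0.1289]
eef_rot: [0.638, -3.076, 0.0]
wrist_force: [0.2, -0.4, -0.3]
grip_width: 0.0085
```

```bash
python3 - <<'E'
from m import *
s=env.state();print(s['clock'],s['eef_pos'],s['grip_width'],s['wrist_force'])
p,d,c=look('wrist','w7')
r=comps('w7',(0,0,640,480),And(H(0,14,120),Z(.11,.16)),'peg')
# gap of grey fingers at rows near peg
g=cv2.cvtColor(p,cv2.COLOR_RGB2HSV)
for v in (290,295,300,305,310):print(v,[(u,int(g[v,u,0]),int(g[v,u,1]),int(g[v,u,2]),round(float(d[v,u]),3)) for u in range(280,350,6)])
E
```

```text
10.05 [0.46356863 0.21293691 0.1289301 ] 0.008486896288069114 [ 0.21913551 -0.44952351 -0.27499724]
w7 peg 470 px 338.0 278.9 mean [0.4565 0.2234 0.1242] min [0.4541 0.2188 0.1109] max [0.4622 0.2307 0.1379]
290 [(280, 20, 29, 105, 0.165), (286, 22, 28, 102, 0.165), (292, 23, 29, 104, 0.165), (298, 23, 30, 76, 0.223), (304, 120, 22, 23, 0.168), (310, 100, 33, 23, 0.223), (316, 0, 0, 19, 0.223), (322, 98, 54, 19, 0.223), (328, 165, 22, 23, 0.168), (334, 16, 59, 103, 0.164), (340, 18, 32, 105, 0.165), (346, 19, 33, 107, 0.164)]
295 [(280, 21, 24, 74, 0.096), (286, 20, 23, 98, 0.16), (292, 20, 29, 106, 0.16), (298, 21, 25, 72, 0.163), (304, 90, 24, 21, 0.163), (310, 100, 43, 18, 0.223), (316, 70, 38, 20, 0.224), (322, 105, 26, 20, 0.224), (328, 105, 22, 23, 0.164), (334, 19, 32, 89, 0.16), (340, 20, 29, 107, 0.16), (346, 18, 28, 92, 0.16)]
300 [(280, 90, 19, 27, 0.093), (286, 21, 30, 86, 0.154), (292, 21, 31, 106, 0.154), (298, 30, 27, 57, 0.159), (304, 120, 11, 23, 0.158), (310, 30, 12, 22, 0.225), (316, 110, 40, 19, 0.224), (322, 90, 43, 18, 0.224), (328, 0, 0, 22, 0.158), (334, 23, 27, 75, 0.159), (340, 18, 31, 107, 0.155), (346, 25, 22, 70, 0.095)]
305 [(280, 105, 38, 27, 0.089), (286, 24, 30, 84, 0.15), (292, 23, 29, 104, 0.153), (298, 30, 26, 40, 0.154), (304, 120, 24, 21, 0.154), (310, 140, 85, 18, 0.226), (316, 90, 18, 14, 0.226), (322, 60, 13, 19, 0.227), (328, 0, 13, 20, 0.155), (334, 15, 18, 58, 0.153), (340, 23, 29, 105, 0.151), (346, 26, 26, 69, 0.096)]
310 [(280, 98, 41, 25, 0.088), (286, 25, 20, 76, 0.146), (292, 23, 29, 107, 0.151), (298, 0, 8, 31, 0.15), (304, 90, 33, 23, 0.149), (310, 120, 27, 19, 0.226), (316, 15, 28, 18, 0.226), (322, 150, 14, 18, 0.228), (328, 90, 11, 23, 0.148), (334, 45, 13, 40, 0.15), (340, 20, 29, 105, 0.152), (346, 15, 17, 60, 0.095)]
```

```bash
python3 - <<'E'
from m import *
for n in('w6','w7'):
    p,d,c=load(n);P=pts(n,d,c)
    e=env.state()['eef_pos'];print(n,'tcp depth',(c['camera_from_world']@np.append(e,1))[:3].round(3),project(c,e).round(1),'cam z',np.linalg.inv(c['camera_from_world'])[:3,3].round(3))
    for u in (288,292,340) if n=='w7' else (284,292,334,340):
        for v in range(280,330,6): print(u,v,P[v,u].round(3),end=' ')
        print()
    M=R.from_rotvec(env.state()['eef_rot']).as_matrix()
    h=cv2.cvtColor(p,cv2.COLOR_RGB2HSV).astype(int)
    m=H(0,14,120)(h,P); q=(P[m]-e)@M
    print('peg in tool frame mm, pct', (np.percentile(q,[2,25,50,75,98],axis=0)*1000).round(1).tolist())
    m=(h[...,1]<45)&(d<.2)&(d>.14);m[:, :200]=0;m[:,440:]=0; q=(P[m]-e)@M
    print('finger tool frame', (np.percentile(q,[1,25,50,75,99],axis=0)*1000).round(1).tolist())
E
```

```text
w6 tcp depth [-0.014  0.017  0.196] [289.3 275.3] cam z [0.39  0.197 0.311]
284 280 [0.477 0.213 0.106] 284 286 [0.481 0.215 0.105] 284 292 [0.459 0.211 0.162] 284 298 [0.459 0.211 0.168] 284 304 [0.459 0.212 0.173] 284 310 [0.458 0.212 0.179] 284 316 [0.458 0.212 0.184] 284 322 [0.458 0.213 0.189] 284 328 [0.439 0.208 0.227] 
292 280 [0.475 0.218 0.105] 292 286 [0.479 0.219 0.106] 292 292 [0.457 0.214 0.162] 292 298 [0.457 0.214 0.169] 292 304 [0.458 0.215 0.171] 292 310 [0.46  0.216 0.173] 292 316 [0.463 0.217 0.172] 292 322 [0.458 0.216 0.187] 292 328 [0.458 0.216 0.191] 
334 280 [0.465 0.241 0.106] 334 286 [0.468 0.243 0.106] 334 292 [0.451 0.232 0.159] 334 298 [0.451 0.232 0.164] 334 304 [0.452 0.232 0.17 ] 334 310 [0.452 0.231 0.176] 334 316 [0.452 0.231 0.181] 334 322 [0.451 0.23  0.188] 334 328 [0.452 0.231 0.189] 
340 280 [0.463 0.244 0.106] 340 286 [0.467 0.246 0.107] 340 292 [0.449 0.234 0.162] 340 298 [0.449 0.233 0.168] 340 304 [0.45  0.233 0.172] 340 310 [0.452 0.235 0.172] 340 316 [0.455 0.236 0.172] 340 322 [0.449 0.232 0.19 ] 340 328 [0.451 0.233 0.19 ] 
peg in tool 
[... 630 characters left out ...]
92 [0.458 0.199 0.161] 292 298 [0.457 0.199 0.168] 292 304 [0.457 0.2   0.174] 292 310 [0.459 0.2   0.175] 292 316 [0.456 0.2   0.184] 292 322 [0.457 0.201 0.188] 292 328 [0.456 0.201 0.193] 
340 280 [0.455 0.224 0.129] 340 286 [0.455 0.223 0.137] 340 292 [0.449 0.218 0.162] 340 298 [0.449 0.218 0.168] 340 304 [0.449 0.218 0.173] 340 310 [0.451 0.219 0.174] 340 316 [0.449 0.217 0.183] 340 322 [0.45  0.217 0.188] 340 328 [0.45  0.217 0.193] 
peg in tool frame mm, pct [[-115.0, 5.8, -8.5], [-94.7, 14.3, 10.6], [-74.3, 184.9, 44.5], [2.1, 190.7, 112.4], [3.8, 213.0, 123.3]]
finger tool frame [[-4.8, -19.0, -56.2], [9.7, -8.8, -46.3], [10.3, -4.2, -40.5], [11.3, 8.5, -32.9], [12.0, 19.1, -25.4]]
```

Finding: the visible fingertips end about 24 mm short of the reported TCP (z ≈ 0.153 against 0.129). The fingers therefore never went over the peg and dragged it round by pressing on its top. I check that offset with the jaws open.

```bash
cat > ft.py <<'E'
from m import *
def ftip(n,e,rv):
    p,d,c=load(n);P=pts(n,d,c);M=R.from_rotvec(rv).as_matrix();q=(P-e)@M
    h=cv2.cvtColor(p,cv2.COLOR_RGB2HSV).astype(int)
    m=(d>0)&(abs(q[...,0])<.016)&(abs(q[...,1])<.07)&(q[...,2]>-.08)&(q[...,2]<-.0)&(h[...,1]<60)
    z=q[m]*1000
    for s in(-1,1):
        t=z[s*z[:,1]>0]; print(n,s,len(t),'z pct',np.percentile(t[:,2],[50,90,97,99,100]).round(1),'y',np.percentile(t[:,1],[2,98]).round(1),'x',np.percentile(t[:,0],[2,98]).round(1)) if len(t) else print('none')
E
python3 - <<'E'
from ft import *
ftip('w1',np.array([.46161,.21898,.20276]),[.6398,-3.0757,0])
ftip('w5',np.array([.46227,.21208,.20722]),[.635,-3.072,.004])
ftip('w6',np.array([.46368,.22819,.12944]),[.6375,-3.0755,0])
ftip('w7',np.array([.46357,.21294,.12893]),[.6375,-3.0755,0])
E
```

```text
w1 -1 3411 z pct [-53.5 -31.6 -26.9 -24.8 -23.1] y [-60.4 -43.5] x [-8.8 12. ]
w1 1 3396 z pct [-53.  -31.5 -26.9 -24.7 -22.5] y [43.7 61. ] x [-8.2 12. ]
w5 -1 2701 z pct [-51.7 -31.7 -27.6 -24.9 -22.9] y [-40.7 -25.2] x [-8.2 12. ]
w5 1 2681 z pct [-51.5 -31.7 -27.4 -24.8 -23.1] y [25.5 40.9] x [-8.1 12. ]
w6 -1 1426 z pct [-46.6 -27.9 -23.5 -23.  -22. ] y [-19.1  -0.6] x [-8.6 11.9]
w6 1 1365 z pct [-48.9 -29.5 -23.7 -23.  -22.3] y [ 0.8 19.3] x [-8.5 12. ]
w7 -1 1305 z pct [-48.1 -30.2 -27.7 -25.2 -23.5] y [-18.2  -4.2] x [-8.7 11.9]
w7 1 1265 z pct [-49.4 -31.5 -28.8 -27.3 -13.1] y [ 4.4 18.5] x [-8.7 11.9]
```

Request:
{"method": "send_rows", "body": {
  "plan": [
    [[0.5, 0, 0, -1.5, 0], [0.5, 0, 0, -1.5, 0], [0.5, -0.4, 1.3, -1.5, 0], [0.5, -0.4, 1.3, -1.5, 0], [0.5, -0.4, 1.3, 0, 0]]
  ]
}}

```text
clock: 10.6
eef_pos: [0.4629, 0.2278, 0.1299]
eef_rot: [-0.639, 3.073, 0.002]
wrist_force: [-0.1, 1.0, -0.2]
grip_width: 0.0411
```

Request:
{"method": "send_rows", "body": {
  "plan": [
    [[0.5, 0, 0, 1.5, 0], [0.5, 0, 0, 3.2, 0], [0, 0, 0, 3.2, 0], [0, 0, 0, 3.2, 0], [0, 0, 0, 3.2, 0]]
  ]
}}

```text
clock: 11.1
eef_pos: [0.4625, 0.2268, 0.0977]
eef_rot: [-0.638, 3.075, 0.001]
wrist_force: [0.3, 0.1, -0.0]
grip_width: 0.0253
```

Request:
{"method": "send_rows", "body": {
  "plan": [
    [[0, 0, 0, 0, 0], [0, 0, 0, 0, 0], [0, 0.2, -0.5, 0, 0], [0, 0.3, -0.8, 0, 0], [0, 0.4, -1.1, 0, 0]]
  ]
}}

```text
clock: 11.6
eef_pos: [0.4635, 0.2148, 0.0977]
eef_rot: [-0.638, 3.074, 0.001]
wrist_force: [0.7, 1.4, 5.1]
grip_width: 0.0159
```

```bash
python3 - <<'E'
from ft import *
s=env.state();print(s['clock'],s['eef_pos'],s['grip_width'],s['wrist_force'])
look('wrist','w8');comps('w8',(200,0,440,480),And(H(0,14,120),Z(.105,.16)),'peg');ftip('w8',s['eef_pos'],s['eef_rot'])
E
```

```text
11.6 [0.4634522  0.21475519 0.09766531] 0.015906614067990602 [0.73330873 1.38618521 5.06271023]
w8 peg 1681 px 315.9 308.0 mean [0.4578 0.2126 0.1339] min [0.4553 0.207  0.1084] max [0.4646 0.2211 0.1522]
w8 -1 4132 z pct [-8.9 -7.5 -5.4 -3.7 -1.4] y [-58.7  -2.5] x [-7.2 15.5]
w8 1 3176 z pct [-9.2 -7.3 -4.6 -3.3 -1.7] y [ 1.9 42.8] x [-7.7 15.2]
```

Now the grip is real: opening 15.9 mm, which is the peg's diameter, and the peg is back at y ≈ 0.215. I release it, lift, and move to look at the tube.

Request:
{"method": "send_rows", "body": {
  "plan": [
    [[0, 0, 0, 0, 0], [0, 0, 0, 0, 0], [0.4, 0, 0, 0, 0], [0.4, 0, 0, 0, 0], [0.4, 0, 0, 0, 0]]
  ]
}}

```text
clock: 12.15
eef_pos: [0.4624, 0.2143, 0.0965]
eef_rot: [0.637, -3.075, 0.001]
wrist_force: [-1.2, 0.1, 1.1]
grip_width: 0.0327
```

Request:
{"method": "send_rows", "body": {
  "plan": [
    [[0.5, 0, 0, -4, 0], [0.5, 0, 0, -8, 0], [0.5, 0, 0, -12, 0], [0.5, -3, -2, -15, 0], [0.5, -6, -4, -15, 0]]
  ]
}}

```text
clock: 12.65
eef_pos: [0.5364, 0.203, 0.2527]
eef_rot: [-0.64, 3.067, 0.005]
wrist_force: [-0.3, 1.0, 0.5]
grip_width: 0.0438
```

Request:
{"method": "send_rows", "body": {
  "plan": [
    [[0.5, -3, -2, 0, 0], [0.5, -6, -4, 0, 0], [0.5, -8, -6, 0, 0], [0.5, -10, -8, 0, 0], [0.5, -10, -8, 0, 0]]
  ]
}}

```text
clock: 13.15
eef_pos: [0.6592, 0.1666, 0.2447]
eef_rot: [0.634, -3.074, 0.002]
wrist_force: [-0.2, -1.0, -0.0]
grip_width: 0.0435
```

```bash
python3 - <<'E'
from ft import *
s=env.state();print(s['clock'],s['eef_pos'],s['grip_width'],s['wrist_force'],s['joint_pos'].round(2))
look('wrist','w9');look('side','s9')
comps('w9',(0,0,640,480),And(H(0,14,150),Z(.147,.16)),'pegtop')
for n in('side0','s9'):comps(n,(255,265,400,390),And(H(0,14,120),Z(.11,.17)),'peg')
for n,b in(('w9',(0,0,640,480)),('s9',(255,265,400,390))):
    r=comps(n,b,And(H(14,32,80),Z(.098,.2),lambda h,P:(abs(P[...,0]-.625)<.05)&(abs(P[...,1]-.18)<.06)),'tube')
    if r:
        q=r[1];m=q.mean(0);w=np.linalg.svd(q-m,full_matrices=False)[2][0];w*=-np.sign(w[1]);t=(q-m)@w
        print('m',m.round(4),'axis',w.round(3),'yaw',np.degrees(np.arctan2(w[1],w[0])).round(1),'el',np.degrees(np.arcsin(w[2])).round(1),'end',(m+w*np.percentile(t,99)).round(4),'len',np.ptp(t))
E
```

```text
13.15 [0.65921482 0.16660113 0.24473758] 0.043514068058701276 [-0.24337304 -0.96308454 -0.02366541] [ 0.53  0.35  0.09  0.   -1.32 -1.7 ]
w9 pegtop 167 px 498.2 8.3 mean [0.4676 0.2148 0.1507] min [0.4618 0.2073 0.1473] max [0.4712 0.2217 0.1534]
side0 peg 105 px 367.1 309.4 mean [0.4609 0.2207 0.1331] min [0.454  0.2158 0.112 ] max [0.4674 0.2247 0.1536]
s9 peg 110 px 367.0 309.0 mean [0.461  0.2198 0.1335] min [0.454  0.2137 0.1122] max [0.4677 0.2241 0.1528]
w9 tube 2145 px 338.9 202.6 mean [0.6288 0.1751 0.1332] min [0.6152 0.1446 0.1084] max [0.6418 0.2151 0.1545]
m [0.6288 0.1751 0.1332] axis [-0.153 -0.872  0.465] yaw -100.0 el 27.7 end [0.6242 0.149  0.147 ] len 0.08263816813994813
s9 tube 301 px 293.3 297.5 mean [0.6281 0.1877 0.1277] min [0.6154 0.1579 0.1044] max [0.6402 0.2174 0.1526]
m [0.6281 0.1877 0.1277] axis [-0.158 -0.788  0.595] yaw -101.3 el 36.5 end [0.6218 0.1563 0.1515] len 0.07889318282770535
```

View pics/w9.png

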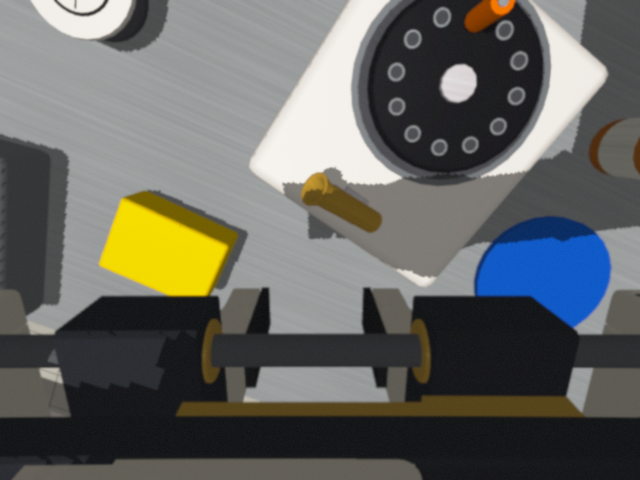

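The wrist view shows the tube's mouth ring at px (318,188); the peg is back within 1 mm in the side view. Now I fit the mouth centre from the ring, and check joint limits for the yaw plan.

```bash
python3 - <<'E'
from ft import *
for n,b in(('w9',(280,150,400,250)),('top0',(200,200,260,240)),('s9',(255,265,340,330))):
    for yaw in (-101.4,):
        r=np.radians(yaw);e=np.radians(35);a=np.array([np.cos(r)*np.cos(e),np.sin(r)*np.cos(e),np.sin(e)]);y=np.array([-np.sin(r),np.cos(r),0]);z=np.cross(a,y)
        _,q,P,c=comps(n,b,And(H(12,34,70,40),Z(.098,.2)),'tube')
        t=q@a;tm=np.percentile(t,98);k=q[t>tm-.004]
        L=lambda v:np.array([np.percentile(k@v,2),np.percentile(k@v,98)])
        ly,lz=L(y),L(z);print(n,len(k),'spans',np.ptp(ly).round(4),np.ptp(lz).round(4),'mouth',(a*(tm-.001)+y*ly.mean()+z*lz.mean()).round(4))
        body=q[t<tm-.015];print(' body level offset mid',np.percentile(body@y,[2,98]).mean().round(4),'mouth',ly.mean().round(4))
        # yaw from body centreline
        bt=body@a; u=body@y; mids=[(np.mean(bt[s]),np.percentile(u[s],[3,97]).mean()) for s in (np.digitize(bt,np.percentile(bt,[33,66]))==i for i in range(3))]
        print(' centreline',np.round(mids,4).tolist())
p,d,c=load('w9')
for uv in((317,188),(318,186)):print(ray(c,*uv,.145).round(4))
E
```

```text
w9 tube 2179 px 338.9 202.6 mean [0.6288 0.1751 0.133 ] min [0.6152 0.1444 0.108 ] max [0.642  0.2153 0.1545]
w9 462 spans 0.025 0.0252 mouth [0.6246 0.1506 0.1455]
 body level offset mid 0.5821 mouth 0.5825
 centreline [[-0.2053, 0.582], [-0.1821, 0.582], [-0.1619, 0.582]]
top0 tube 228 px 233.1 220.3 mean [0.6289 0.1761 0.1328] min [0.6156 0.1461 0.1083] max [0.6414 0.2149 0.1538]
top0 35 spans 0.0239 0.0269 mouth [0.6243 0.1514 0.147 ]
 body level offset mid 0.5816 mouth 0.582
 centreline [[-0.204, 0.5819], [-0.1812, 0.5817], [-0.1601, 0.5814]]
s9 tube 316 px 293.4 297.4 mean [0.6278 0.1873 0.1278] min [0.6151 0.1576 0.1041] max [0.6403 0.2173 0.1528]
s9 25 spans 0.0207 0.0099 mouth [0.6217 0.1578 0.1518]
 body level offset mid 0.5796 mouth 0.5782
 centreline [[-0.2086, 0.5798], [-0.1881, 0.5792], [-0.1663, 0.5799]]
[0.6233 0.1524 0.145 ]
[0.6216 0.1525 0.145 ]
```

Peg is back; mouth ≈ (0.624, 0.151, 0.145), yaw −101.4°. Now to the rod, turning the tool −160° so the last joint stays in range later.

Request:
{"method": "send_rows", "body": {
  "plan": [
    [[0.8, 2.5, -4, 0, -8], [0.8, 5, -8, 0, -16], [0.8, 7.5, -12, 0, -24], [0.8, 9.5, -16, 0, -32], [0.8, 11.4, -19.5, 0, -40]]
  ]
}}

```text
clock: 13.75
eef_pos: [0.629, -0.0572, 0.2476]
eef_rot: [-1.66, 2.666, -0.0]
wrist_force: [0.5, 0.0, -0.6]
grip_width: 0.0694
```

Request:
{"method": "send_rows", "body": {
  "plan": [
    [[0.8, 4.6, -1.6, 0, -8], [0.8, 9.2, -3.2, 0, -16], [0.8, 13.8, -4.8, 0, -24], [0.8, 18, -6.4, 0, -32], [0.8, 21.3, -7.6, 0, -40]]
  ]
}}

```text
clock: 14.25
eef_pos: [0.6017, -0.282, 0.2474]
eef_rot: [-2.471, 1.939, -0.001]
wrist_force: [0.9, -0.4, 0.0]
grip_width: 0.07
```

Request:
{"method": "send_rows", "body": {
  "plan": [
    [[0.8, 0, 0, 0, -8], [0.8, 0, 0, 0, -16], [0.8, 0, 0, 0, -24], [0.8, 0, 0, 0, -32], [0.8, 0, 0, 0, -40]]
  ]
}}

```text
clock: 14.75
eef_pos: [0.6024, -0.2795, 0.2473]
eef_rot: [-2.986, 0.976, -0.0]
wrist_force: [-0.2, -0.1, 0.4]
grip_width: 0.0698
```

Request:
{"method": "send_rows", "body": {
  "plan": [
    [[0.8, 0, 0, 2, -8], [0.8, 0, 0, 4, -16], [0.8, 0, 0, 6, -24], [0.8, 0, 0, 8, -32], [0.8, 0, 0, 8, -40]]
  ]
}}

```text
clock: 15.25
eef_pos: [0.6007, -0.2788, 0.164]
eef_rot: [-3.138, -0.104, 0.007]
wrist_force: [-0.1, 0.5, -0.9]
grip_width: 0.0699
```

```bash
python3 - <<'E'
from ft import *
s=env.state();print(s['clock'],s['eef_pos'],s['grip_width'],s['wrist_force'],s['joint_pos'].round(2));M=R.from_rotvec(s['eef_rot']).as_matrix();print(M.round(3))
p,d,c=look('wrist','w10');print(np.linalg.inv(c['camera_from_world'])[:3,3].round(3))
r=comps('w10',(0,0,640,480),And(H(45,80),Z(.055,.1)),'handle')
if r:
    q=r[1];print(cv2.minAreaRect((q[:,:2]*1000).astype(np.float32)));t=q[q[:,2]>.064];print(len(t),np.polyfit(t[:,0],t[:,1],1),t.min(0),t.max(0))
comps('w10',(0,0,640,480),And(H(12,35),Z(.05,.1)),'collar')
E
```

```text
15.25 [ 0.60068721 -0.27877042  0.16397624] 0.06985567864949899 [-0.1071174   0.49107233 -0.86822798] [-0.14  0.37 -0.07 -0.   -1.14  1.78]
[[ 0.998  0.066 -0.004]
 [ 0.066 -0.998  0.002]
 [-0.004 -0.002 -1.   ]]
[ 0.681 -0.274  0.345]
w10 handle 2833 px 324.7 233.6 mean [ 0.6018 -0.2855  0.068 ] min [ 0.5458 -0.2946  0.0666] max [ 0.6511 -0.276   0.0693]
((597.3243408203125, -285.6483154296875), (112.51927185058594, 18.17815399169922), 4.484280109405518)
2822 [ 0.06470298 -0.32438746] [ 0.54131229 -0.29760958  0.06403557] [ 0.65359392 -0.27377848  0.07036864]
w10 collar 402 px 323.9 307.1 mean [ 0.5392 -0.2893  0.0688] min [ 0.5343 -0.3024  0.0548] max [ 0.5426 -0.277   0.0738]
```

View pics/w10.png

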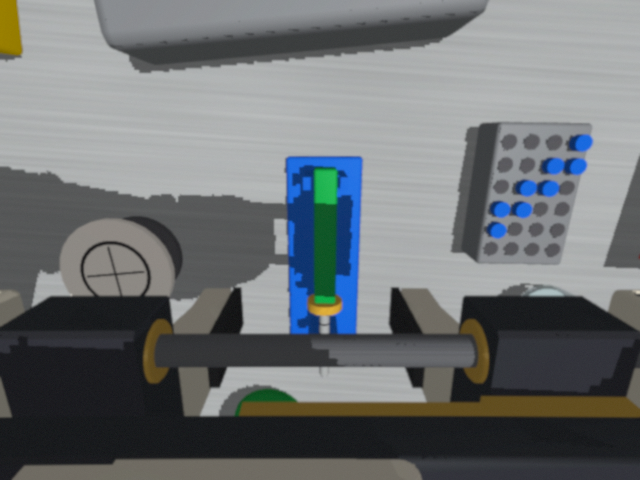

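The rod lies at yaw ≈ 4°, its collar at px (324,306), the handle midway between the open fingers. I go down and grip at about x = +70 mm.

Request:
{"method": "send_rows", "body": {
  "plan": [
    [[0.8, 0.2, 0.7, 3, 0], [0.8, 0.2, 0.7, 6, 0], [0.8, 0.2, 0.7, 9, 0], [0.8, 0.2, 0.7, 12, 0], [0.8, 0.2, 0.7, 14.5, 0]]
  ]
}}

```text
clock: 15.8
eef_pos: [0.6049, -0.2866, 0.0213]
eef_rot: [-3.14, -0.09, -0.0]
wrist_force: [0.6, -0.0, -0.4]
grip_width: 0.0698
```

Request:
{"method": "send_rows", "body": {
  "plan": [
    [[0.8, 0, 0, 0, 0], [0, 0, 0, 0, 0], [0, 0, 0, 0, 0], [0, 0, 0, 0, 0], [0, 0, 0, 0, 0]]
  ],
  "force": 40
}}

```text
clock: 16.3
eef_pos: [0.606, -0.2876, 0.0234]
eef_rot: [3.14, 0.094, 0.003]
wrist_force: [0.3, -0.6, -0.3]
grip_width: 0.0435
```

Request:
{"method": "send_rows", "body": {
  "plan": [
    [[0, 0, 0, 0, 0], [0, 0, 0, 0, 0], [0, 0, 0, 0, 0], [0, 0, 0, 0, 0], [0, 0, 0, 0, 0]]
  ]
}}

```text
clock: 16.8
eef_pos: [0.6054, -0.2875, 0.0221]
eef_rot: [3.14, 0.094, 0.0]
wrist_force: [-0.3, 0.8, 2.9]
grip_width: 0.0174
```

```bash
python3 - <<'E'
from ft import *
s=env.state();print(s['clock'],s['eef_pos'],s['grip_width'],s['wrist_force'],s['joint_pos'].round(2));print(R.from_rotvec(s['eef_rot']).as_matrix().round(3))
E
```

```text
16.8 [ 0.60537059 -0.28746688  0.02205363] 0.01741905764321605 [-0.26998453  0.81921725  2.9150016 ] [-0.15  0.5  -0.21  0.   -0.86  1.78]
[[ 0.998  0.06   0.   ]
 [ 0.06  -0.998 -0.   ]
 [ 0.     0.    -1.   ]]
```

Request:
{"method": "send_rows", "body": {
  "plan": [
    [[0, 0, 0, -2, 0], [0, 0, 0, -5, 0], [0, 0, 0, -9, 0], [0, 0, 0, -12, 0], [0, 0, 0, -12, 0]]
  ]
}}

```text
clock: 17.3
eef_pos: [0.608, -0.2884, 0.1472]
eef_rot: [3.137, 0.095, 0.012]
wrist_force: [0.1, 0.2, -0.6]
grip_width: 0.0177
```

Request:
{"method": "send_rows", "body": {
  "plan": [
    [[0, -0.4, -4.8, 0, 8], [0, -0.8, -9.6, 0, 16], [0, -1.3, -14.4, 0, 24], [0, -1.7, -19.2, 0, 32], [0, -2.1, -23.9, 0, 40]]
  ]
}}

```text
clock: 17.8
eef_pos: [0.5695, -0.0512, 0.1412]
eef_rot: [2.984, -0.982, -0.001]
wrist_force: [1.7, -0.3, -0.5]
grip_width: 0.0177
```

Request:
{"method": "send_rows", "body": {
  "plan": [
    [[0, 0, 0, 0, 8], [0, 0, 0, 0, 16], [0, 0, 0, 0, 24], [0, 0, 0, 0, 32], [0, 0, 0, 0, 40]]
  ]
}}

```text
clock: 18.3
eef_pos: [0.57, -0.0528, 0.1411]
eef_rot: [2.468, -1.943, -0.002]
wrist_force: [0.1, -0.1, -1.1]
grip_width: 0.018
```

Request:
{"method": "send_rows", "body": {
  "plan": [
    [[0, 0, 0, 0, 8], [0, 0, 0, 0, 16], [0, 0, 0, 0, 25], [0, 0, 0, 0, 25], [0, 0, 0, 0, 25]]
  ]
}}

```text
clock: 18.8
eef_pos: [0.5702, -0.053, 0.1414]
eef_rot: [2.001, -2.421, -0.001]
wrist_force: [0.3, 0.1, -1.2]
grip_width: 0.0173
```

```bash
cat > rod.py <<'E'
from ft import *
def rodfit(fn,cam='side'):
    s=env.state();e=s['eef_pos'];M=R.from_rotvec(s['eef_rot']).as_matrix()
    p,d,c=look(cam,fn);P=pts(fn,d,c);h=cv2.cvtColor(p,cv2.COLOR_RGB2HSV).astype(int)
    near=(np.linalg.norm(P-e,axis=-1)<.2)&(d>0)&(P[...,2]>.02)
    print(s['clock'],'eef',e.round(4),'yaw tool x',np.degrees(np.arctan2(M[1,0],M[0,0])).round(1),'w',s['grip_width'].round(4),'F',s['wrist_force'].round(1))
    g=H(45,85,90,30)(h,P)&near;q=P[g]
    if len(q)>20:
        m=q.mean(0);w=np.linalg.svd(q-m,full_matrices=False)[2][0];w*=np.sign(w@(M[:,0]) or 1);t=(q-m)@w
        print('green',len(q),'m',m.round(4),'yaw',np.degrees(np.arctan2(w[1],w[0])).round(1),'el',np.degrees(np.arcsin(w[2])).round(1),'ends',(m+w*np.percentile(t,1)).round(4),(m+w*np.percentile(t,99)).round(4))
    b=H(14,34,80,40)(h,P)&near&(np.linalg.norm(P-[.6278,.19,.128],axis=-1)>.07);q=P[b]
    if len(q)>4:print('brass',len(q),q.mean(0).round(4),q.min(0).round(3),q.max(0).round(3))
    return p,d,c,P,h
E
python3 - <<'E'
from rod import *
p,*_=rodfit('s11');rodfit('t11','top')
cv2.imwrite('pics/c11.png',cv2.resize(p[120:300,230:470],(800,600))[...,::-1])
print(env.state()['joint_pos'].round(2))
E
```

```text
Traceback (most recent call last):
  File "rod.py", line 6, in rodfit
    print(s['clock'],'eef',e.round(4),'yaw tool x',np.degrees(np.arctan2(M[1,0],M[0,0])).round(1),'w',s['grip_width'].round(4),'F',s['wrist_force'].round(1))
                                                                                                      ^^^^^^^^^^^^^^^^^^^^^
AttributeError: 'float' object has no attribute 'round'
```

```bash
sed -i "s/s\['grip_width'\].round(4)/round(s['grip_width'],4)/" rod.py
python3 - <<'E'
from rod import *
p,*_=rodfit('s11');rodfit('t11','top')
cv2.imwrite('pics/c11.png',cv2.resize(p[120:300,230:470],(800,600))[...,::-1])
print(env.state()['joint_pos'].round(2))
E
```

```text
18.85 eef [ 0.5703 -0.053   0.1415] yaw tool x -100.9 w 0.0177 F [ 0.9 -0.4 -1.8]
green 123 m [ 0.5692 -0.0333  0.1874] yaw -95.7 el 0.9 ends [0.5726 0.001  0.1869] [ 0.5637 -0.0878  0.1883]
brass 346 [ 0.6335 -0.0106  0.1568] [ 0.519 -0.071  0.022] [0.747 0.042 0.271]
18.9 eef [ 0.5704 -0.0529  0.1417] yaw tool x -100.9 w 0.0179 F [ 0.3 -0.2 -1.6]
brass 158 [ 7.316e-01 -1.000e-04  5.230e-02] [ 0.723 -0.025  0.025] [0.748 0.035 0.063]
[ 0.25  0.24 -0.3  -0.   -1.03 -0.44]
```

View pics/c11.png

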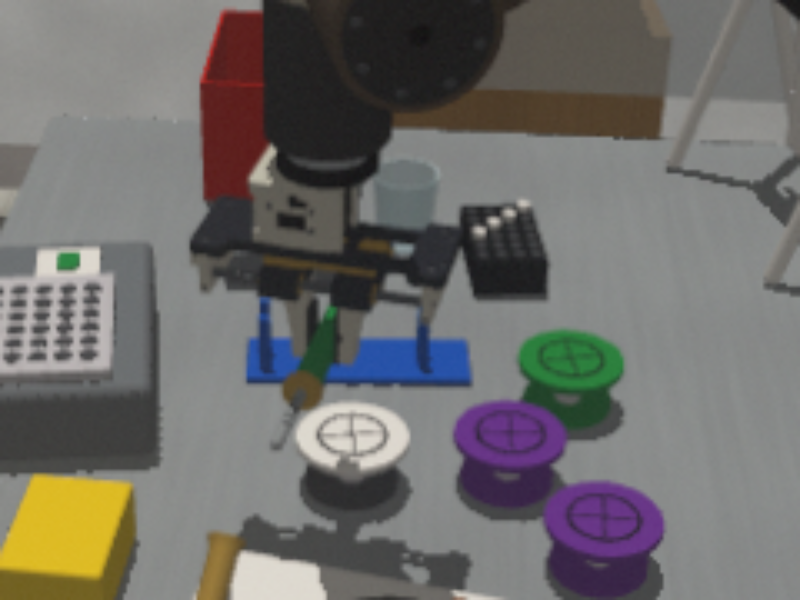

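The rod is held level (elevation 0.9°), tip towards the tube (crop px 275,445). Now I lower it over bare bench to a height where a drooping tip rests at 35°, then loosen the grip.

Request:
{"method": "send_rows", "body": {
  "plan": [
    [[0, 2, 0, 0, 0.5], [0, 2, 0, 3, 0.5], [0, 2, 0, 6, 0.5], [0, 2, 0, 9.4, 0.5], [0, 2, 0, 9.4, 0.5]]
  ]
}}

```text
clock: 19.45
eef_pos: [0.5632, -0.073, 0.0438]
eef_rot: [1.982, -2.429, -0.007]
wrist_force: [-2.0, 0.4, -1.8]
grip_width: 0.0179
```

Request:
{"method": "send_rows", "body": {
  "plan": [
    [[0, 0, 0, 0, 0], [0, 0, 0, 0, 0], [0, 0, 0, 0, 0], [0, 0, 0, 0, 0], [0, 0, 0, 0, 0]]
  ],
  "force": 3
}}

```text
clock: 19.95
eef_pos: [0.5672, -0.0724, 0.0488]
eef_rot: [-1.985, 2.433, -0.001]
wrist_force: [-0.8, -0.3, -1.6]
grip_width: 0.0179
```

```bash
python3 - <<'E'
from rod import *
p,*_=rodfit('s12')
cv2.imwrite('pics/c12.png',cv2.resize(p[150:300,250:450],(800,600))[...,::-1])
E
```

```text
19.95 eef [ 0.5672 -0.0724  0.0488] yaw tool x -101.6 w 0.0179 F [-0.8 -0.3 -1.6]
green 197 m [ 0.5674 -0.0514  0.0814] yaw -97.8 el 33.3 ends [ 0.572  -0.0179  0.0592] [ 0.5617 -0.0935  0.1093]
brass 391 [ 0.6637 -0.0134  0.0824] [ 0.517 -0.088  0.02 ] [0.76  0.053 0.173]
```

The rod drooped to about 33–36°. I clamp it, lift, and go to a pre-insert pose with the tip 15 mm outside the mouth.

Request:
{"method": "send_rows", "body": {
  "plan": [
    [[0, 0, 0, 0, 0], [0, 0, 0, 0, 0], [0, 0, 0, -4.5, 0], [0, 0, 0, -9, 0], [0, 0, 0, -13.5, 0]]
  ],
  "force": 25
}}

```text
clock: 20.5
eef_pos: [0.5663, -0.0726, 0.1844]
eef_rot: [1.985, -2.434, -0.001]
wrist_force: [1.9, 0.6, -1.1]
grip_width: 0.0177
```

Request:
{"method": "send_rows", "body": {
  "plan": [
    [[0, 0, 0, -1.7, 0], [0, -4, -0.5, -1.7, 0], [0, -8, -1, -1.7, 0], [0, -10.2, -1.2, -1.7, 0], [0, -10.2, -1.2, -1.7, 0]]
  ]
}}

```text
clock: 21.0
eef_pos: [0.5997, 0.0274, 0.1996]
eef_rot: [1.989, -2.432, -0.0]
wrist_force: [0.1, -0.7, -1.7]
grip_width: 0.0179
```

```bash
python3 - <<'E'
from rod import *
p,d,c,P,h=rodfit('s13');p2,d2,c2,P2,h2=rodfit('t13','top')
e=env.state()['eef_pos'];a=np.array([-.1619,-.8030,.5736]);g=e+[0,0,.036]
tip=g-.142*a;col=g-.072*a;m=np.array([.624,.151,.145])
print('pred tip',tip.round(4),'col',col.round(4),'tip-mouth along',((tip-m)@a).round(4))
cs=cv2.resize(p[230:350,250:410],(800,600),interpolation=cv2.INTER_CUBIC)
for q,k in((tip,(255,0,0)),(col,(255,0,255)),(m,(0,255,255))):
    u=project(c,q);print('side px',u.round(1),'top px',project(c2,q).round(1));cv2.circle(cs,tuple(int(x) for x in (u-[250,230])*5+2),5,k,1)
ct=cv2.resize(p2[190:250,220:300],(800,600),interpolation=cv2.INTER_CUBIC)
for q,k in((tip,(255,0,0)),(col,(255,0,255)),(m,(0,255,255))):
    u=project(c2,q);cv2.circle(ct,tuple(int(x) for x in (u-[220,190])*10+4),6,k,1)
cv2.imwrite('pics/c13.png',np.vstack([cs[:300] if 0 else cv2.resize(cs,(800,300)),cv2.resize(ct,(800,300))])[...,::-1])
cv2.imwrite('pics/c13s.png',cs[...,::-1])
E
```

```text
21.0 eef [0.5997 0.0274 0.1996] yaw tool x -101.4 w 0.0179 F [ 0.1 -0.7 -1.7]
green 241 m [0.6002 0.0494 0.2305] yaw -96.9 el 32.5 ends [0.6041 0.0824 0.2094] [0.595  0.0066 0.258 ]
brass 369 [0.6498 0.0423 0.1891] [ 0.548 -0.024  0.042] [0.739 0.096 0.332]
21.05 eef [0.5991 0.0262 0.1995] yaw tool x -101.5 w 0.0181 F [ 0.4 -1.1 -1.2]
green 27 m [ 0.5887 -0.0127  0.2629] yaw -41.9 el -73.8 ends [ 0.5806 -0.0054  0.3005] [ 0.591  -0.0148  0.2521]
brass 5 [0.5651 0.0516 0.3189] [0.563 0.05  0.31 ] [0.568 0.053 0.33 ]
pred tip [0.6217 0.1393 0.1541] col [0.6104 0.0831 0.1943] tip-mouth along 0.015
side px [298.2 275.2] top px [246.9 221.8]
side px [305.2 247.2] top px [269.1 224. ]
side px [296.7 281.4] top px [242.6 221.5]
```

View pics/c13s.png

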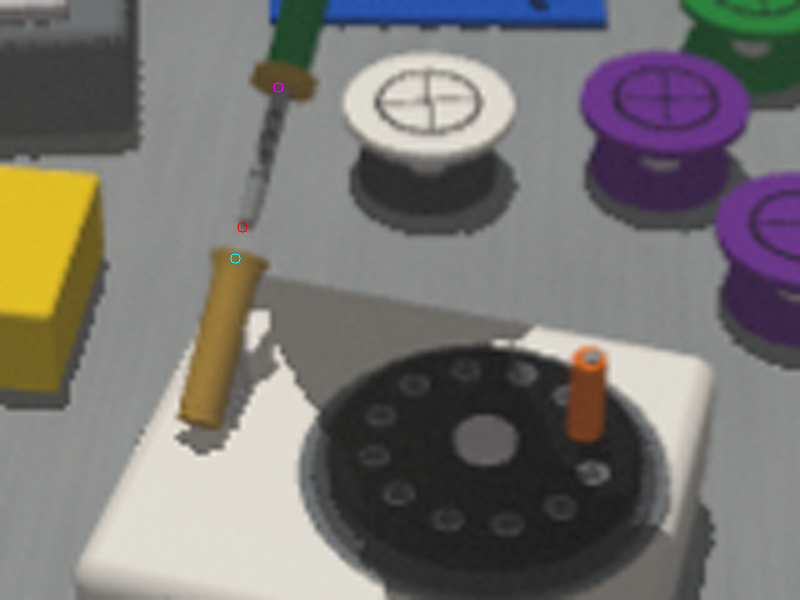

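Side crop: rod tip at (247,225), mouth at (240,257). Both are offset +5 px from their predictions (camera bias), so they agree with each other, and the rod's slope matches the tube's. I insert slowly along the bore.

Request:
{"method": "send_rows", "body": {
  "plan": [
    [[0, -0.6, 0, 0.4, 0], [0, -1.1, 0, 0.8, 0], [0, -1.7, 0, 1.2, 0], [0, -2.3, 0, 1.6, 0], [0, -2.9, 0, 2, 0]]
  ]
}}

```text
clock: 21.6
eef_pos: [0.6044, 0.0529, 0.1793]
eef_rot: [1.984, -2.433, 0.0]
wrist_force: [-0.1, -2.7, -1.7]
grip_width: 0.0178
```

Request:
{"method": "send_rows", "body": {
  "plan": [
    [[0, 0, 0, 0, 0], [0, 0, 0, 0, 0], [0, 0, 0, 0, 0], [0, 0, 0, 0, 0], [0, 0, 0, 0, 0]]
  ],
  "force": 10
}}

```text
clock: 22.1
eef_pos: [0.6049, 0.0534, 0.1802]
eef_rot: [-1.985, 2.434, -0.0]
wrist_force: [0.6, -0.2, -2.2]
grip_width: 0.0182
```

```bash
cat > cmp.py <<'E'
import sys
from rod import *
def overlay(fn,ang=35.,gx=.072):
    p,d,c,P,h=rodfit(fn);e=env.state()['eef_pos'];r=np.radians(-101.4);t=np.radians(ang)
    a=np.array([np.cos(r)*np.cos(t),np.sin(r)*np.cos(t),np.sin(t)]);g=e+[0,0,.036];m=np.array([.624,.151,.145])
    col=g-gx*a;print('pred s',((col-m)@a).round(4),'lateral',np.linalg.norm((col-m)-((col-m)@a)*a).round(4),'col px',project(c,col).round(1),'mouth',project(c,m).round(1))
    # collar brass pixels in the side view
    b=H(12,34,80,40)(h,P)&(d>0);b[:230]=0;b[300:]=0;b[:,:280]=0;b[:,330:]=0
    q=P[b];v,u=np.nonzero(b);k=v<project(c,m)[1]-2
    if k.any():print('collar px',u[k].mean().round(1),v[k].mean().round(1),'v range',v[k].min(),v[k].max(),'P',np.median(q[k],0).round(4),'tops',np.unique(v,return_counts=True))
E
python3 - <<'E'
from cmp import *
overlay('s14')
E
```

```text
22.1 eef [0.6049 0.0534 0.1802] yaw tool x -101.6 w 0.0182 F [ 0.6 -0.2 -2.2]
green 250 m [0.6054 0.0751 0.2107] yaw -97.4 el 35.1 ends [0.6096 0.1072 0.1879] [0.6002 0.0347 0.2392]
brass 730 [0.6989 0.0542 0.1096] [ 0.553 -0.026  0.021] [0.762 0.121 0.314]
pred s 0.0503 lateral 0.0014 col px [301.5 260.8] mouth [296.7 281.4]
collar px 303.2 258.8 v range 256 262 P [0.6123 0.1135 0.1844] tops (array([256, 257, 258, 259, 260, 261, 262, 280, 281, 282, 283, 284, 285,
       286, 287, 288, 289, 290, 291, 292, 293, 294, 295, 296, 297, 298,
       299]), array([ 5,  9, 11, 11, 11,  5,  4,  7,  8, 10, 10,  9,  9,  9,  9,  9,  9,
        9,  9,  8, 10,  9,  9,  9, 10,  9,  9]))
```

Request:
{"method": "send_rows", "body": {
  "plan": [
    [[0, -0.6, 0, 0.4, 0], [0, -1.2, 0, 0.9, 0], [0, -1.8, 0, 1.3, 0], [0, -2.4, 0, 1.7, 0], [0, -3, 0, 2.1, 0]]
  ]
}}

```text
clock: 22.65
eef_pos: [0.611, 0.0835, 0.1585]
eef_rot: [1.986, -2.434, -0.0]
wrist_force: [-0.3, -0.3, -1.1]
grip_width: 0.0182
```

```bash
python3 - <<'E'
from cmp import *
overlay('s15')
E
```

```text
22.65 eef [0.611  0.0835 0.1585] yaw tool x -101.6 w 0.0182 F [-0.3 -0.3 -1.1]
green 248 m [0.6118 0.1067 0.1878] yaw -97.1 el 34.2 ends [0.6157 0.138  0.1664] [0.607  0.0679 0.2143]
brass 984 [0.7221 0.0599 0.0854] [ 0.559 -0.026  0.02 ] [0.783 0.127 0.288]
pred s 0.0118 lateral 0.0009 col px [297.7 276.4] mouth [296.7 281.4]
collar px 300.9 268.5 v range 230 277 P [0.6166 0.1432 0.164 ] tops (array([230, 231, 232, 233, 234, 235, 271, 272, 273, 274, 275, 276, 277,
       280, 281, 282, 283, 284, 285, 286, 287, 288, 289, 290, 291, 292,
       293, 294, 295, 296, 297, 298, 299]), array([ 1,  3,  1,  1,  1,  2,  3,  9, 11, 12, 12,  7,  5,  6,  8, 10, 10,
        9,  9, 10,  9,  9,  8,  9,  9,  9, 10,  9,  9,  9, 10,  9,  9]))
```

Request:
{"method": "send_rows", "body": {
  "plan": [
    [[0, -0.3, 0, 0.2, 0], [0, -0.6, 0, 0.4, 0], [0, -0.8, 0, 0.6, 0], [0, -1, 0, 0.7, 0], [0, -1.1, 0, 0.8, 0]]
  ]
}}

```text
clock: 23.2
eef_pos: [0.613, 0.0927, 0.1516]
eef_rot: [1.985, -2.433, 0.002]
wrist_force: [-2.5, -6.7, 7.8]
grip_width: 0.0178
```

```bash
python3 - <<'E'
from cmp import *
overlay('s16')
E
```

```text
23.2 eef [0.613  0.0927 0.1516] yaw tool x -101.6 w 0.0178 F [-2.5 -6.7  7.8]
green 249 m [0.6138 0.116  0.1805] yaw -98.0 el 35.1 ends [0.6181 0.1467 0.1587] [0.6088 0.0799 0.2061]
brass 1047 [0.7257 0.0616 0.0811] [ 0.562 -0.025  0.02 ] [0.788 0.137 0.284]
pred s 0.0011 lateral 0.0011 col px [296.5 280.8] mouth [296.7 281.4]
collar px 304.9 254.6 v range 230 279 P [0.6145 0.1373 0.2538] tops (array([230, 231, 232, 233, 234, 235, 236, 237, 238, 239, 240, 276, 277,
       278, 279, 280, 281, 282, 283, 284, 285, 286, 287, 288, 289, 290,
       291, 292, 293, 294, 295, 296, 297, 298, 299]), array([12, 10,  4,  1,  1,  2,  3,  1,  1,  2,  1,  4,  9, 11, 12, 12, 12,
       11, 10,  9,  9, 10,  9,  8,  9,  9,  9,  9,  9,  9,  9,  9, 10,  9,
        9]))
```

The force rises to about 10 N along the bore and the collar now touches the ring in the image. I press 2 mm more so it is surely seated.

Request:
{"method": "send_rows", "body": {
  "plan": [
    [[0, -0.1, 0, 0.05, 0], [0, -0.15, 0, 0.1, 0], [0, -0.15, 0, 0.1, 0], [0, -0.15, 0, 0.1, 0], [0, -0.15, 0, 0.1, 0]]
  ]
}}

```text
clock: 23.75
eef_pos: [0.6131, 0.0927, 0.1515]
eef_rot: [1.984, -2.433, 0.003]
wrist_force: [-4.1, -9.3, 8.8]
grip_width: 0.0179
```

```bash
python3 - <<'E'
from cmp import *
overlay('s17');p,d,c=load('s17')
cv2.imwrite('pics/c17.png',cv2.resize(p[240:320,270:350],(600,600),interpolation=cv2.INTER_CUBIC)[...,::-1])
E
```

```text
23.75 eef [0.6131 0.0927 0.1515] yaw tool x -101.6 w 0.0179 F [-4.1 -9.3  8.8]
green 249 m [0.6138 0.1165 0.181 ] yaw -98.0 el 36.0 ends [0.618  0.1465 0.159 ] [0.6087 0.0801 0.2078]
brass 1045 [0.7249 0.0623 0.0828] [ 0.562 -0.023  0.02 ] [0.787 0.137 0.285]
pred s 0.0009 lateral 0.0012 col px [296.4 280.8] mouth [296.7 281.4]
collar px 304.8 254.8 v range 230 279 P [0.6136 0.1371 0.2536] tops (array([230, 231, 232, 233, 234, 235, 236, 237, 238, 239, 240, 276, 277,
       278, 279, 280, 281, 282, 283, 284, 285, 286, 287, 288, 289, 290,
       291, 292, 293, 294, 295, 296, 297, 298, 299]), array([12, 12,  4,  1,  1,  2,  3,  1,  1,  1,  1,  4,  9, 12, 13, 12, 12,
       11, 10,  9,  9,  9,  9,  9,  9,  9,  9,  9, 10,  9,  9,  9, 10,  9,
        9]))
```

View pics/c17.png

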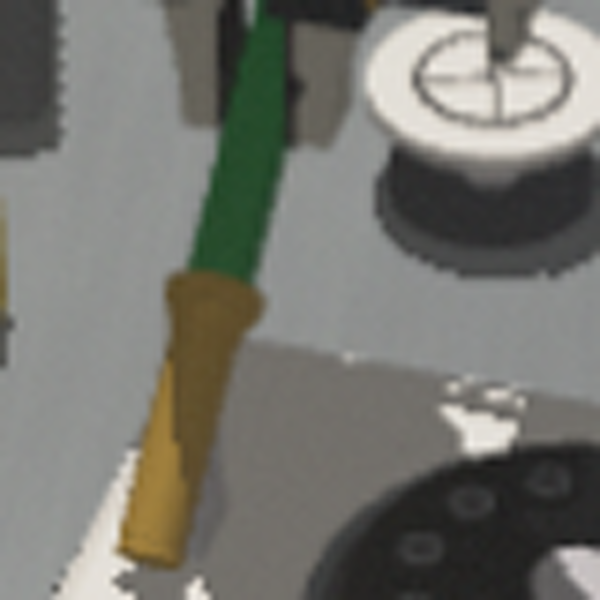

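Seated: the collar is flush on the mouth at crop px (215,295) and the arm no longer advances. I draw the rod right out along the bore with a firmer grip.

Request:
{"method": "send_rows", "body": {
  "plan": [
    [[0, 0, 0, 0, 0], [0, 1, 0, -0.7, 0], [0, 2, 0, -1.4, 0], [0, 3, 0, -2.1, 0], [0, 4, 0, -2.8, 0]]
  ],
  "force": 25
}}

```text
clock: 24.3
eef_pos: [0.6053, 0.0551, 0.1787]
eef_rot: [-1.985, 2.434, 0.0]
wrist_force: [0.2, 0.1, -1.4]
grip_width: 0.018
```

Request:
{"method": "send_rows", "body": {
  "plan": [
    [[0, 1, 0, -0.7, 0], [0, 2, 0, -1.4, 0], [0, 3, 0, -2.1, 0], [0, 4, 0, -2.8, 0], [0, 4, 0, -2.8, 0]]
  ]
}}

```text
clock: 24.8
eef_pos: [0.5976, 0.0155, 0.2074]
eef_rot: [-1.984, 2.434, -0.001]
wrist_force: [0.2, -0.7, -1.0]
grip_width: 0.018
```

```bash
python3 - <<'E'
from cmp import *
overlay('s18')
comps('s18',(255,265,400,390),And(H(0,14,120),Z(.11,.17)),'peg')
E
```

```text
24.8 eef [0.5976 0.0155 0.2074] yaw tool x -101.6 w 0.018 F [ 0.2 -0.7 -1. ]
green 242 m [0.5983 0.0375 0.2376] yaw -97.2 el 34.6 ends [0.6023 0.0693 0.2155] [ 0.5932 -0.0033  0.266 ]
brass 246 [0.6048 0.038  0.2692] [ 0.545 -0.018  0.052] [0.728 0.082 0.341]
pred s 0.0967 lateral 0.0013 col px [306.1 242.5] mouth [296.7 281.4]
collar px 307.9 240.0 v range 237 244 P [0.6042 0.0759 0.2109] tops (array([237, 238, 239, 240, 241, 242, 243, 244, 280, 281, 282, 283, 284,
       285, 286, 287, 288, 289, 290, 291, 292, 293, 294, 295, 296, 297,
       298, 299]), array([ 5,  9, 11, 12, 11,  7,  4,  2,  6,  8, 10, 10,  9,  9,  9,  9,  9,
        8,  9,  9,  8,  9,  9,  8,  8,  9,  9,  9]))
s18 peg 112 px 367.0 309.0 mean [0.461  0.2198 0.1335] min [0.4538 0.2115 0.112 ] max [0.4678 0.2247 0.1526]
```

The tip is about 27 mm clear of the mouth. Next I level the rod: the loosely held tip rests on the flat housing rim (tip at ≈ (0.523, 0.128)) while I lower the grip along an arc.

Request:
{"method": "send_rows", "body": {
  "plan": [
    [[0, 0.4, 2.5, 0, 0], [0, 0.8, 5, 0, 0], [0, 1.2, 7.5, 2, 0], [0, 1.7, 9.5, 4.5, 0], [0, 1.7, 9.5, 6.5, 0]]
  ]
}}

```text
clock: 25.35
eef_pos: [0.498, 0.0191, 0.14]
eef_rot: [1.986, -2.434, -0.002]
wrist_force: [1.3, -0.0, -0.2]
grip_width: 0.0178
```

Request:
{"method": "send_rows", "body": {
  "plan": [
    [[0, 0, 0, 0, 0], [0, 0, 0, 0.4, 0], [0, 0.3, 0, 0.9, 0], [0, 0.6, 0, 1.4, 0], [0, 0.9, 0, 1.9, 0]]
  ],
  "force": 4
}}

```text
clock: 25.85
eef_pos: [0.4995, 0.0101, 0.122]
eef_rot: [-1.985, 2.434, -0.0]
wrist_force: [0.1, 1.2, -0.7]
grip_width: 0.018
```

```bash
python3 - <<'E'
from rod import *
rodfit('s19')
E
```

```text
25.85 eef [0.4995 0.0101 0.122 ] yaw tool x -101.6 w 0.018 F [ 0.1  1.2 -0.7]
green 231 m [0.4963 0.03   0.1612] yaw -140.0 el 46.4 ends [0.517  0.0473 0.1328] [ 0.4414 -0.0161  0.2366]
brass 198 [0.4971 0.0394 0.2037] [ 0.451 -0.008  0.114] [0.542 0.08  0.255]
```

Request:
{"method": "send_rows", "body": {
  "plan": [
    [[0, 0.3, 0, 0.7, 0], [0, 0.6, 0, 1.4, 0], [0, 0.9, 0, 2.2, 0], [0, 1.1, 0, 3, 0], [0, 1.3, 0, 3.8, 0]]
  ]
}}

```text
clock: 26.4
eef_pos: [0.4962, -0.0027, 0.0832]
eef_rot: [1.985, -2.434, -0.0]
wrist_force: [0.2, -1.1, -0.1]
grip_width: 0.0178
```

Request:
{"method": "send_rows", "body": {
  "plan": [
    [[0, 0.1, 0, 0.8, 0], [0, 0.2, 0, 1.6, 0], [0, 0.2, 0, 2.1, 0], [0, 0.2, 0, 2.5, 0], [0, 0.2, 0, 2.5, 0]]
  ]
}}

```text
clock: 26.9
eef_pos: [0.4957, -0.0044, 0.0584]
eef_rot: [1.985, -2.434, -0.001]
wrist_force: [0.3, 0.4, -0.2]
grip_width: 0.0185
```

```bash
sed -i 's/near=(np.linalg.norm(P-e,axis=-1)<.2)/near=(np.linalg.norm(P-e-[0,0,.036],axis=-1)<.1)\&(abs((P-e)@M[:,1])<.025)\&(np.hypot(P[...,0]-.51,P[...,1]-.226)>.08)/' rod.py; python3 - <<'E'
from rod import *
p,*_=rodfit('s20')
cv2.imwrite('pics/c20.png',cv2.resize(p[200:350,260:460],(800,600))[...,::-1])
E
```

```text
26.9 eef [ 0.4957 -0.0044  0.0584] yaw tool x -101.6 w 0.0185 F [ 0.3  0.4 -0.2]
green 134 m [0.4952 0.0101 0.1026] yaw -98.1 el -1.3 ends [0.501  0.0508 0.1035] [ 0.4867 -0.0492  0.1012]
brass 129 [0.5043 0.0448 0.1265] [ 0.467 -0.023  0.083] [0.524 0.071 0.18 ]
```

Level again (elevation −1.3°). I clamp firmly, lift, and carry it to the plate.

Request:
{"method": "send_rows", "body": {
  "plan": [
    [[0, 0, 0, 0, 0], [0, 0, 0, 0, 0], [0, 0, 0, 0, 0], [0, 0, 0, -3, 0], [0, 0, 0, -7, 0]]
  ],
  "force": 50
}}

```text
clock: 27.45
eef_pos: [0.4944, -0.0049, 0.1282]
eef_rot: [1.983, -2.431, -0.003]
wrist_force: [0.7, -1.0, -0.4]
grip_width: 0.0174
```

Request:
{"method": "send_rows", "body": {
  "plan": [
    [[0, 3, -1, 0, 0], [0, 6, -2, 0, 0], [0, 9, -3, 0, 0], [0, 11, -3.6, 0, 0], [0, 11.6, -3.6, 0, 0]]
  ]
}}

```text
clock: 27.95
eef_pos: [0.508, -0.127, 0.129]
eef_rot: [1.983, -2.436, 0.0]
wrist_force: [0.2, 0.5, -2.2]
grip_width: 0.0177
```

Request:
{"method": "send_rows", "body": {
  "plan": [
    [[0, 3, -1, 0, 0], [0, 6, -2, 0, 0], [0, 9, -3, 0, 0], [0, 11, -3.5, 0, 0], [0, 11.5, -3.5, 0, 0]]
  ]
}}

```text
clock: 28.45
eef_pos: [0.519, -0.2463, 0.1287]
eef_rot: [1.983, -2.436, -0.0]
wrist_force: [-0.1, 0.9, -1.4]
grip_width: 0.0177
```

Request:
{"method": "send_rows", "body": {
  "plan": [
    [[0, 0, 0, 1.5, 0], [0, 0, 0, 3, 0], [0, 0, 0, 4.5, 0], [0, 0, 0, 5.4, 0], [0, 0, 0, 5.4, 0]]
  ]
}}

```text
clock: 28.95
eef_pos: [0.5182, -0.2441, 0.0738]
eef_rot: [1.985, -2.433, -0.003]
wrist_force: [0.5, 0.2, -1.6]
grip_width: 0.0174
```

```bash
python3 - <<'E'
from rod import *
p,d,c,P,h=rodfit('s21');p2,d2,c2,P2,h2=rodfit('t21','top')
e=env.state()['eef_pos'];print(e,env.state()['joint_vel'].round(3))
tip=e+np.array([0,0,.036])-.142*np.array([-.2,-.98,0]);pl=np.array([.548,-.106,.05])
print('pred tip',tip.round(4),'-plate',(tip-pl).round(4))
cs=cv2.resize(p[190:280,290:410],(800,600),interpolation=cv2.INTER_CUBIC)
for q,k in((tip,(255,0,0)),(pl,(0,255,255))):
    u=project(c,q);print(u,project(c2,q));cv2.circle(cs,tuple(int(x) for x in (u-[290,190])*6.667+3),6,k,1)
cv2.imwrite('pics/c21.png',cs[...,::-1])
# bystander drift, side and top
a,_,_=load('top0')
E
```

```text
28.95 eef [ 0.5182 -0.2441  0.0738] yaw tool x -101.6 w 0.0174 F [ 0.5  0.2 -1.6]
green 93 m [ 0.5164 -0.2298  0.118 ] yaw -96.6 el -1.2 ends [ 0.5217 -0.1834  0.119 ] [ 0.5096 -0.2887  0.1167]
brass 98 [ 0.5267 -0.1946  0.1437] [ 0.5   -0.243  0.097] [ 0.545 -0.17   0.196]
29.0 eef [ 0.5189 -0.2444  0.0748] yaw tool x -101.6 w 0.0174 F [ 0.1  0.8 -1.5]
[ 0.51944741 -0.2446539   0.07541096] [-0.003 -0.009  0.01   0.002  0.001  0.001]
pred tip [ 0.5478 -0.1055  0.1114] -plate [-0.0002  0.0005  0.0614]
[335.34383707 232.4319269 ] [349.86663909 253.9705536 ]
[334.88897754 250.41317308] [347.97294577 255.68340926]
```

View pics/c21.png

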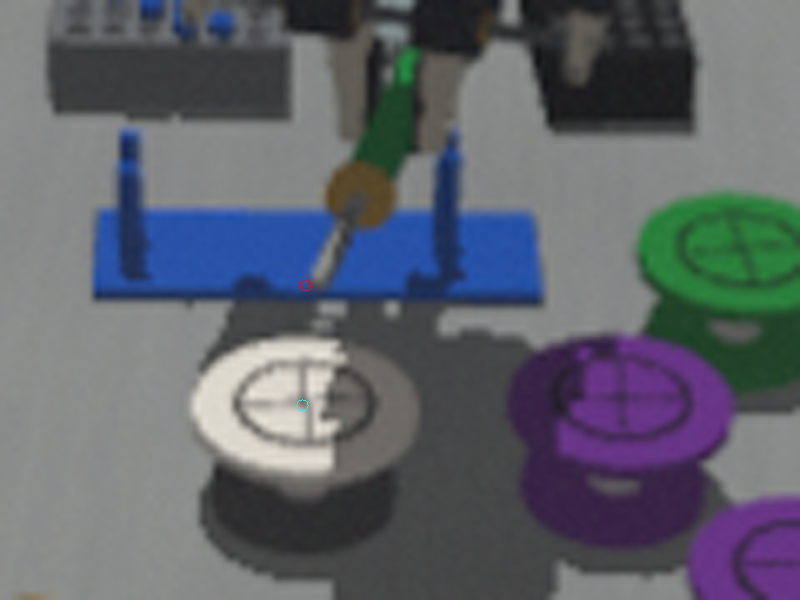

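The tip at crop px (317,288) hangs above the plate's cross at (308,402); the relative error from prediction is about 2–3 mm. One settling call, a check on the bystanders, then hand-in.

Request:
{"method": "send_rows", "body": {
  "plan": [
    [[0, 0, 0, 0, 0], [0, 0, 0, 0, 0], [0, 0, 0, 0, 0], [0, 0, 0, 0, 0], [0, 0, 0, 0, 0]]
  ]
}}

```text
clock: 29.55
eef_pos: [0.5192, -0.245, 0.0751]
eef_rot: [-1.986, 2.434, -0.0]
wrist_force: [-0.1, -0.1, -1.7]
grip_width: 0.0172
```

```bash
python3 - <<'E'
from rod import *
rodfit('s22');look('top','t22')
for n in('side0','s22'):
    comps(n,(255,265,400,390),And(H(0,14,120),Z(.11,.17)),'peg')
    comps(n,(225,255,275,315),H(20,32,120),'tipbox');comps(n,(230,390,325,470),H(100,125,120),'lid');comps(n,(340,385,382,450),H(3,18,90),'bottle')
    comps(n,(295,175,340,208),And(lambda h,P:h[...,1]<70,Z(.025,.06)),'spare');comps(n,(365,175,400,212),And(lambda h,P:h[...,2]<60,Z(.02,.06)),'sample');comps(n,(340,165,364,200),Z(.03,.1),'beaker')
env.close_job()
E
```

```text
29.55 eef [ 0.5192 -0.245   0.0751] yaw tool x -101.6 w 0.0172 F [-0.1 -0.1 -1.7]
green 89 m [ 0.5174 -0.2302  0.119 ] yaw -97.2 el -0.4 ends [ 0.5234 -0.1834  0.1193] [ 0.5101 -0.2882  0.1186]
brass 102 [ 0.5268 -0.1969  0.1467] [ 0.5   -0.254  0.099] [ 0.548 -0.17   0.199]
side0 peg 105 px 367.1 309.4 mean [0.4609 0.2207 0.1331] min [0.454  0.2158 0.112 ] max [0.4674 0.2247 0.1536]
side0 tipbox 1538 px 249.4 284.9 mean [0.7611 0.0546 0.0446] min [ 0.7216 -0.0168  0.0076] max [0.8042 0.096  0.0582]
side0 lid 4291 px 276.3 431.9 mean [0.6335 0.4646 0.0115] min [0.5653 0.3917 0.0073] max [0.7022 0.5325 0.015 ]
side0 bottle 718 px 360.7 416.7 mean [0.4681 0.4656 0.0804] min [0.4429 0.4444 0.009 ] max [0.4923 0.4787 0.1073]
side0 spare 433 px 315.1 192.7 mean [ 0.6325 -0.4442  0.0383] min [ 0.5777 -0.4919  0.0265] max [ 0.6899 -0.4148  0.0444]
side0 sample 342 px 380.6 194.3 mean [ 0.4125 -0.4572  0.0353] min [ 0.3746 -0.5305  0.0209] max [ 0.451  -0.42    0.0429]
side0 beaker 385 px 351.4 178.1 mean [ 0.5133 -0.5104  0.0636] min [ 0.4836 -0.5521  0.0343] max [ 0.5431 -0.4807  0.0842]
s
[... 153 characters left out ...]
.0544 0.0447] min [ 0.7216 -0.017   0.0072] max [0.8041 0.0961 0.0581]
s22 lid 4285 px 276.3 431.9 mean [0.6336 0.4645 0.0114] min [0.5654 0.3918 0.0071] max [0.7022 0.5328 0.0149]
s22 bottle 716 px 360.8 416.6 mean [0.4679 0.4655 0.0806] min [0.4428 0.4435 0.0092] max [0.4923 0.4788 0.1066]
s22 spare 360 px 313.7 193.4 mean [ 0.6369 -0.4392  0.0382] min [ 0.5781 -0.4912  0.0266] max [ 0.6904 -0.4157  0.0448]
s22 sample 248 px 382.9 195.8 mean [ 0.4048 -0.4496  0.0344] min [ 0.3746 -0.5218  0.0213] max [ 0.4481 -0.4179  0.0424]
s22 beaker 36 px 355.1 179.4 mean [ 0.5006 -0.5094  0.0596] min [ 0.4813 -0.5406  0.0321] max [ 0.5268 -0.4821  0.0843]
the job is handed in; nothing more can be done
```

I led the rotor one full turn, slid the gauge rod into the guide tube until its collar stopped, drew it right out, and handed in at 29.6 s of the 72 s. No verdict was reported, so what follows is from my own measurements.

**Last checks**
- **Rotor:** the peg is back within about 1 mm of its start. The full turn was only followed by peg sightings along the way, as the joint angle can't be read.
- **Rod in the tube:** the collar sat flush on the mouth in the picture. The wrist force peaked at about 13 N and the arm stopped advancing. I then drew it out until the tip was about 27 mm clear of the mouth.
- **Final hold:** the rod is gripped at 50 N and level to about 1°. Its tip is about 61 mm above the plate centre and within about 3 mm sideways.
- **Bystanders:** the tip box, lid and bottle moved less than 1 mm. The spare rack, sample rack and beaker were partly hidden by the arm at the end, so their mean positions shifted by 5–13 mm. Where their edges were visible they agreed for the two racks, but the beaker was too hidden to confirm. The arm never went near them.

**What disagreed**
- **Fingertips:** they end about 23 mm short of the reported TCP. The first trip round therefore dragged the peg by its top and left it 12 mm off. I regripped it properly (opening 15.9 mm) and brought it back.
- **Rod tilt:** the tool can't tilt, so I let the rod droop to 35° against the bench in a loose grip. I levelled it again on the housing rim after drawing it out.

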